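Hook a dropped brass mount from behind the polisher guard and fit it to the plinth

TASK

A brass leaf mount has dropped behind the fixed guard of the bench polisher. Take the hooked rod from its wooden rest and use it to draw the mount out from under the guard (do not touch the mount with the gripper while it is still in there), then fit the mount onto the two studs of the sloping plinth, fully home against the slope, and let go of it. Lay the rod back on its rest the way it lay before, and leave the finial, tin and rosette where they are.

Things in the scene. Friction and masses are not known exactly. Their poses are not given: they have to be found in the camera images.
- guard: Fixed grey steel guard of a polisher: 220 mm deep, 280 wide, 110 high inside; 5 mm walls at sides and back; roof of 8 mm bars 36 mm apart (tops at 118 mm, two wires to 123). Only the front is open. Origin: on the bench, middle of the open mouth; x points inward (back wall x = 220), y across, z up. Motor behind the back wall, x 230 to 370, 170 mm high.
- mount: Loose brass plate, 0.4 kg, 56 (x) by 120 (y) by 6 mm, with an upright rib in its middle to grip it by across x: 16 mm thick (x), 50 long (y), from 6 to 36 mm above the underside. Through holes 11 mm diameter at y = +-43. Leaf scrolls 3 mm high. Same after a half turn about z. Origin: centre of underside, z up. Starts flat on the bench under the guard's roof.
- rod: Loose hooked rod, 0.16 kg. Origin: centre of its wooden handle, 110 (x) by 22 (y) by 26 mm (z); x along the rod, z up. 8 mm steel rod: level from x = 55 to 75, slopes down to x = 105, z = -32, level to a corner at x = 250, z = -32, there a square turn into the hook arm, 60 mm long, level, towards +y. Centre of mass near x = 65.
- hook_corner (a point): On the rod: corner where shaft turns into hook arm, on the bar's centre line (x = 250, y = 0, z = -32 mm in the rod's frame).
- rest: Fixed wooden rest of the rod: board 50 mm wide, x = -65 to 235, 8 thick; two 12 mm uprights at x = -45 (under the handle, top at 47 mm) and x = 170 (under the shaft, top at 24), each with two cheeks 10 mm high, 34 mm apart. Origin: on the bench, about below (within 6 mm) the origin of the rod lying on it, which stands 60 mm above the bench; same axes as that rod.
- plinth: Fixed dark wooden plinth section, base 200 by 200 mm, with a sloping board 196 mm (along the slope) by 180 mm, falling towards the plinth's -x (roughly towards the robot) and rising towards +x at 30 degrees. Low edge about 26 mm, high edge about 124 mm above the bench. Origin: centre of the base on the bench; z up.
- seat: Sloping board of the plinth. Origin: on its upper face midway between the studs, 75 mm above the bench; z square to the slope (30 degrees from vertical), y level along the line of the studs, x up the slope. Steel studs along z at y = +-43 mm, 8 mm diameter, 22 long, tapered to 4 over the last 5. A fitted mount has its origin here, z along z, y along y (either way round).
- finial: Bystander: loose turned brass torch finial standing upright, 72 mm diameter, 180 mm tall. Origin: centre of the underside.
- tin: Bystander: plain metal tin standing upright, 72 mm diameter, 110 mm tall. Origin: centre of the underside.
- rosette: Bystander: round brass rosette lying flat, 68 mm diameter, 12 mm high. Origin: centre of the underside.
There are look-alikes about, which are no part of the job. What is shaped like the mount but white is not meant.

How it is judged (in metres and radians):
On the way, in this order (a step that is already met when the one before it is completed fails the run):
1. the hooked rod pulls on the mount while the mount is still under the guard (contact force between rod and mount above 0.3 N and x of mount in the frame of guard above 0.02 m), for 0.1 s.
2. the mount's centre has been drawn out, at least 50 mm in front of the guard's mouth (x of mount in the frame of guard below -0.05 m), for 0.2 s.
At the end, for the whole second after the job is handed in: Mount at rest on the slope, both studs through it (origin within 5 mm of the seat's, square within 0.06 rad, long axis along the studs within 0.12); rod at rest on its rest (handle centre within 35 mm sideways, 10 mm in height; upright within 0.15, along the rest within 0.25 rad) (distance between mount and seat below 0.005 m and angle between the z axis of mount and the z axis of seat, either way round below 0.06 rad and angle between the y axis of mount and the y axis of seat, either way round below 0.12 rad and linear speed of each of mount, rod below 0.02 m/s and horizontal distance between rod and rest below 0.035 m and z of rod in the frame of rest between 0.05 and 0.07 m and angle between the z axis of rod and the z axis of rest, either way round below 0.15 rad and angle between the x axis of rod and the x axis of rest, either way round below 0.25 rad); the robot touches nothing.
It fails at once if the gripper touches the mount while the mount's centre is still behind the guard's mouth (contact force between the fingers and mount above 0.5 N and x of mount in the frame of guard above 0 m).
It fails at once if the finial, tin or rosette moved more than 30 mm (distance of any of finial, tin, rosette from where it was at the start of the episode above 0.03 m).
It fails at once if the rod or the mount falls off the bench (height (world z) of any of rod, mount below -0.05 m).
It also fails if it takes over 72 s, if anything falls off the work surface, if the arm or the gripper's body presses on something with over 40 N, if the wrist force passes 120 N, or if a joint passes its speed limit or range.

ROBOT

A 7-joint arm with a two-finger parallel gripper is mounted at the origin on the work surface. World frame = base frame: x ahead of the robot, y to its left, z up, the work surface at z = 0. Lengths are in m, angles in degrees, forces in N, time in s.
With the tool pointing down it reaches from about 0.425 to 0.875 m from the base axis. Payload 4.7 kg.
Tool frame: the origin (TCP) lies on the front face of the gripper's body, between the roots of the fingers; the fingertips stand 70 mm ahead of it and the grasp point (between the pads) lies 51 mm ahead of it; z points along the fingers, y is the direction in which the jaws open and shut (so a half turn about z gives the same grasp; the last joint's range is limited). The gripper opens to 87 mm and grips with 3 to 60 N. Pads are 19 mm wide; open, the fingers measure 117 mm over their backs; the gripper's body (75 mm by 190 mm) begins 51 mm behind the grasp point.
Start: joints at [75.636, 18.392, -4.016, 83.108, 1.295, 78.541, -3.26], TCP at [0.17, -0.627, 0.292] pointing down, gripper open.
Joint ranges: [-163.93, 163.93], [-17.29, 119.83], [-79.2, 71.16], [3.27, 140.29], [-89.18, 269.18], [5.43, 117.66], [-154.24, 154.24]. Speed limits (degrees/s): [147.25, 147.25, 180, 180, 180, 180, 180].

INTERFACE

Orientations are given as [roll, pitch, yaw] about the fixed x, y, z axes, in that order (R = Rz(yaw) Ry(pitch) Rx(roll)).
In Python, from cell import env gives the robot as it stands.
- The arm moves only by the tool drive_tool, never from a script. Its argument "commands" is a list of rows, each a list of 7 numbers: the shift along the tool's x, y, z in cm, then the turn, a rotation vector about the tool's x, y, z in degrees, then the opening, from 0 (shut) to 1 (fully open). In form: [[tx, ty, tz, rx, ry, rz, hand], ...]. A call has 1 to 20 rows; each row shifts and turns the commanded pose from where the row before left it, along the tool's axes as they then stand; what a row does not reach is not made up. A row lasts 1/12 s, in which the tool goes at most 41.7 mm and 7.16 degrees, less where a joint would pass 70% of its speed; a pose out of reach is approached as far as the arm can. A call is refused whole if a number of a shift passes 4.17 or a number of a turn 7.16, either way. A call with a gripper value outside its range is refused whole. The fingers move at their own pace and stop on an object; "force" is the grip in N (left out, the last holds). Time passes only in rows, so rows that do not move let the fingers close. It gives the time, the measured TCP pose, the force and the opening at its end, in the units of the state.
- env.get_obs(): the state, without advancing time (a new reading comes with each control period).
- env.read_camera(name): name is "scene" or "top" or "wrist"; returns a dict with "img" (420x560x3 uint8, blue, green, red), "mtx" (3x3 intrinsics, pixels), "pose" (4x4, takes a point from camera to world coordinates). Camera axes: x right, y down, z forward; pixel columns grow to the right and rows downward; lengths in m; the calibration is good to about 2 mm. A picture is of the moment at which its call begins. There is no depth.
- env.sign_off(): hands the job in, once; it reports no verdict.
The state is a dict: "time_s": time; "qpos": joint angles; "joint_velocities": joint speeds; "effort": joint torques, N m; "tool_pos": TCP position; "tool_rot": TCP orientation; "force": force on the tool from outside, world axes, zero at the start; "wrist_torque": the same for the moment, N m; "grip_width": finger opening in m.
Only numpy, scipy, OpenCV 4.12 (cv2) and the standard library are available. Lean on these libraries where they do the work, as an engineer would, in place of code of your own. Each camera call takes 0.05 s, during which the arm holds its last target.

## Working session

There is one attempt and no reset: what is moved stays moved. The work goes in short steps, Python scripts to look and compute and a tool call to move; the robot and the scene stay as the last step left them, time stands still between calls to the robot, and variables do not carry over. Pictures are saved under pics/ and viewed, and the job is handed in when it is done.

Besides the shell and the picture viewer there is one more tool, called after ">>>" as a command line: name --pt "numbers of a row" for each row, then --argument value for the rest. drive_tool: Moves the arm, as the interface text tells. Its arguments: {"type":"object","properties":{"commands":{"type":"array"},"force":{"type":"number"}},"required":["commands"]}

```bash
ls; mkdir -p pics
python3 - <<'E'
from cell import env
import cv2,json
print(env.get_obs())
for n in("scene","top","wrist"):
    r=env.read_camera(n);cv2.imwrite(f"pics/{n}0.png",r["img"]);print(n,r["mtx"].tolist(),r["pose"].round(4).tolist())
E
```

```text
pics
{'time_s': 0.0, 'qpos': array([75.63598124, 18.43776347, -4.01567638, 83.17447659,  1.29477264,
       78.54081285, -3.26005821]), 'joint_velocities': array([ 0.02862581, -0.07654037, -0.06284959, -0.07822415, -0.0116207 ,
       -0.08597957,  0.07685117]), 'effort': array([-3.05278872e-04, -4.91292679e+01, -4.04075012e-01, -3.12527347e+01,
       -6.39960472e-02,  4.39003017e-02,  1.99450155e-04]), 'tool_pos': array([ 0.16996545, -0.62695013,  0.29117983]), 'tool_rot': array([-1.79892178e+02,  5.49271831e-03,  1.51737980e+01]), 'force': array([-0.11308356, -0.00410006,  0.53543709]), 'wrist_torque': array([-0.01489542, -0.00457338,  0.02091988]), 'grip_width': 0.08690908187630192}
scene [[421.8975299660687, 0.0, 284.3593643284414], [0.0, 421.8975299660687, 198.71859940995023], [0.0, 0.0, 1.0]] [[0.5571, 0.5619, -0.6115, 1.3129], [0.8304, -0.3847, 0.403, -0.5119], [-0.0088, -0.7323, -0.6809, 0.9555], [0.0, 0.0, 0.0, 1.0]]
top [[419.360189344169, 0.0, 283.17892801836115], [0.0, 419.360189344169, 209.1445844305357], [0.0, 0.0, 1.0]] [[0.0217, -0.9909, 0.1327, 0.3528], [-0.9998, -0.0219, 0.0001, 0.0199], [0.0029, -0.1327, -0.9912, 1.3899], [0.0, 0.0, 0.0, 1.0]]
wrist [[375.8648974941771, 0.0, 285.8154933340995], [0.0, 375.8648974941771, 203.69299686309142], [0.0, 0.0, 1.0]] [[0.2615, -0.9273, -0.2678, 0.2433], [-0.9652, -0.2518, -0.0705, -0.6068], [-0.002, 0.2769, -0.9609, 0.3833], [0.0, 0.0, 0.0, 1.0]]
```

View pics/top0.png

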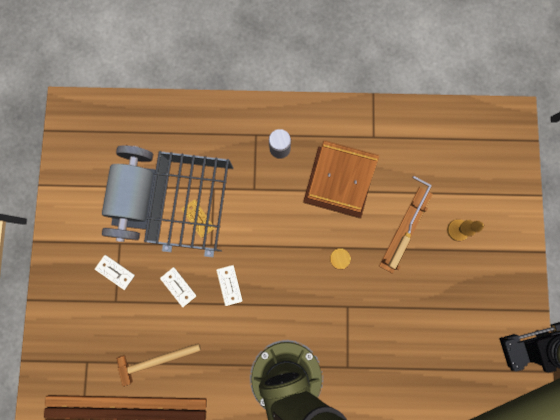

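View pics/scene0.png

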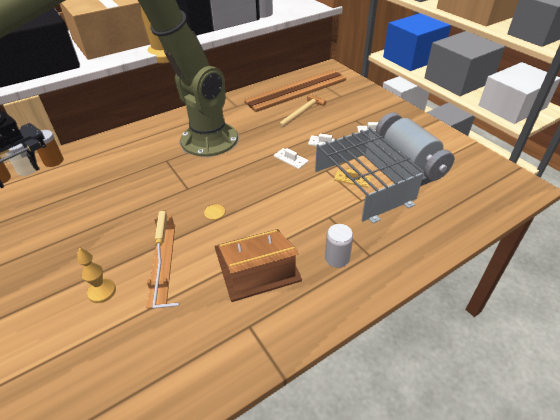

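View pics/wrist0.png

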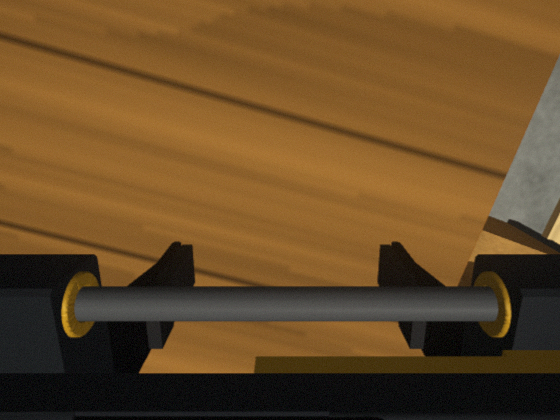

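```bash
cat > h.py <<'E'
import numpy as np,cv2
from scipy.spatial.transform import Rotation as R
def ray(r,u,v,z):
    d=r["pose"][:3,:3]@np.linalg.solve(r["mtx"],[u,v,1.]);o=r["pose"][:3,3]
    return o+d*(z-o[2])/d[2]
def proj(r,P):
    P=np.atleast_2d(P);c=(P-r["pose"][:3,3])@r["pose"][:3,:3];q=c@r["mtx"].T
    return q[:,:2]/q[:,2:]
def tri(ra,ua,rb,ub):
    A=[];b=[]
    M=np.zeros((3,3));k=np.zeros(3);L=[]
    for r,u in((ra,ua),(rb,ub)):
        d=r["pose"][:3,:3]@np.linalg.solve(r["mtx"],[u[0],u[1],1.]);d/=np.linalg.norm(d)
        Q=np.eye(3)-np.outer(d,d);M+=Q;k+=Q@r["pose"][:3,3];L.append((Q,r["pose"][:3,3]))
    p=np.linalg.solve(M,k);return p,[np.linalg.norm(Q@(p-o)) for Q,o in L]
def crop(img,x0,y0,x1,y1,s,fn):
    c=cv2.resize(img[y0:y1,x0:x1],None,fx=s,fy=s,interpolation=cv2.INTER_CUBIC)
    for x in range((x0//10+1)*10,x1,10):
        cv2.line(c,((x-x0)*s,0),((x-x0)*s,6 if x%50 else 14),(255,255,0),1)
        if x%20==0: cv2.putText(c,str(x),((x-x0)*s-10,24),0,.35,(255,255,0),1)
    for y in range((y0//10+1)*10,y1,10):
        cv2.line(c,(0,(y-y0)*s),(6,(y-y0)*s),(255,255,0),1)
        if y%20==0: cv2.putText(c,str(y),(8,(y-y0)*s+4),0,.35,(255,255,0),1)
    cv2.imwrite(fn,c)
E
python3 - <<'E'
import cv2;from h import crop
t=cv2.imread("pics/top0.png");s=cv2.imread("pics/scene0.png")
crop(t,90,140,250,260,5,"pics/t_guard.png");crop(t,295,130,495,280,4,"pics/t_rod.png")
crop(s,60,190,320,320,3,"pics/s_rod.png");crop(s,290,100,460,225,4,"pics/s_guard.png")
E
```

```text
(no output)
```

View pics/t_guard.png

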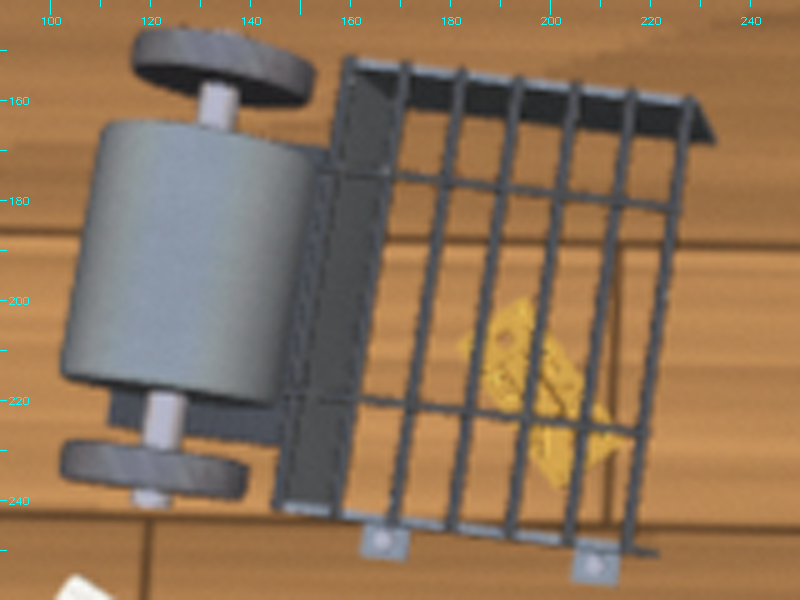

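View pics/t_rod.png

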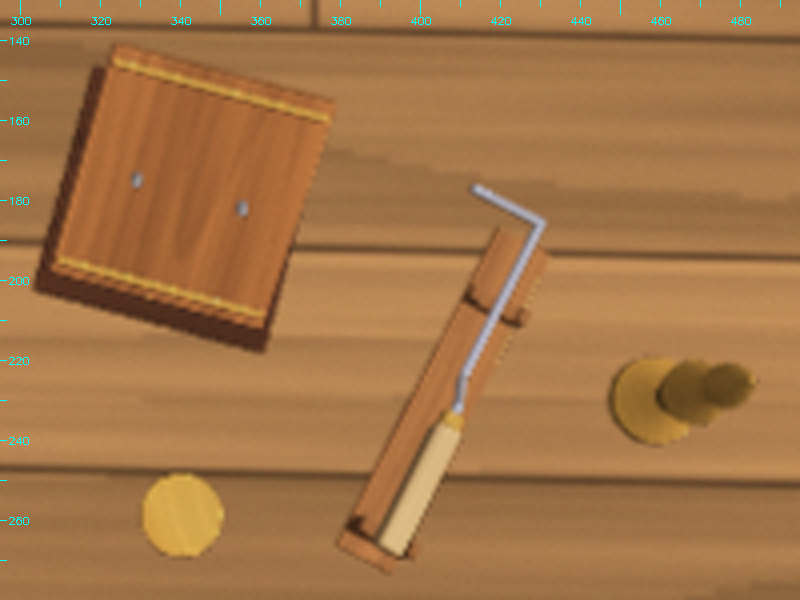

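View pics/s_rod.png

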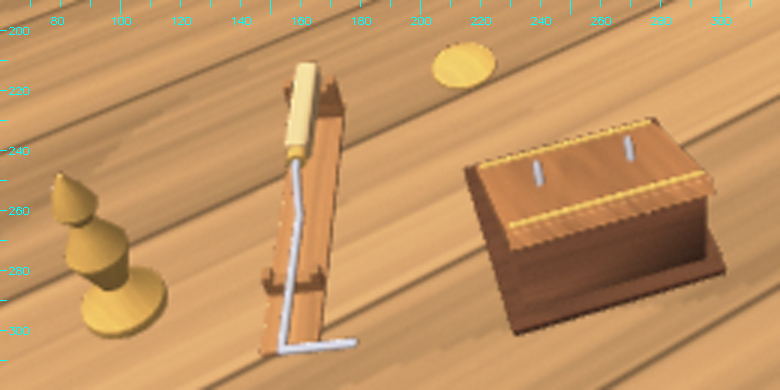

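View pics/s_guard.png

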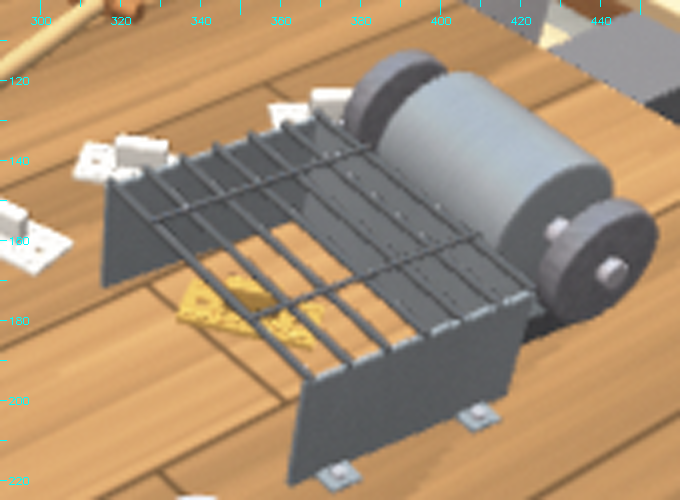

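```bash
cat > g.py <<'E'
from h import *
from cell import env
T=env.read_camera("top");S=env.read_camera("scene")
E
python3 - <<'E'
from g import *
np.set_printoptions(precision=4,suppress=True)
for n,a,b in(("far bot",(233,168),(362,221)),("near bot",(221.5,250.5),(316,172)),("far top",(229,159.5),(366.5,194.5)),("near top",(216,250),(317,144.5)),
  ("studR top",(354,181.5),(269,235)),("studL... top",(328,174.5),(239,244)),("hookcorner",(430.5,185),(153.5,306.5)),("hooktip",(413.5,176.5),(178,303.5)),("bend low",(411.5,224),(159,261)),("bend hi",(409.5,232),(158,243))):
    print(n,tri(T,a,S,b))
def brass(img,roi):
    h=cv2.cvtColor(img,cv2.COLOR_BGR2HSV);m=cv2.inRange(h,(20,120,90),(32,255,255))
    k=np.zeros_like(m);x0,y0,x1,y1=roi;k[y0:y1,x0:x1]=m[y0:y1,x0:x1];return k
for r,roi,n in((T,(175,190,225,245),'t'),(S,(325,160,375,192),'s')):
    m=brass(r["img"],roi);cv2.imwrite(f"pics/m_{n}.png",cv2.resize(m[roi[1]:roi[3],roi[0]:roi[2]],None,fx=8,fy=8))
    ys,xs=np.nonzero(m);W=np.array([ray(r,x,y,.006)[:2] for x,y in zip(xs,ys)]).astype(np.float32)
    print(n,len(xs),cv2.minAreaRect(W),W.mean(0))
# hook/rod handle
for z in (.073,):
    for p in((392,269),(386,264),(402.5,237.5),(410,236)): print(p,ray(T,*p,z))
E
```

```text
far bot (array([0.6771, 0.195 , 0.0003]), [np.float64(0.0024483100744640933), np.float64(0.002448310074463993)])
near bot (array([ 0.3986,  0.2236, -0.0026]), [np.float64(0.0032534180699013626), np.float64(0.0032534180699013283)])
far top (array([0.6777, 0.1945, 0.1135]), [np.float64(0.0025476214716742204), np.float64(0.00254762147167403)])
near top (array([0.3961, 0.2233, 0.1159]), [np.float64(0.0033888325521937864), np.float64(0.0033888325521937374)])
studR top (array([ 0.6347, -0.1628,  0.1195]), [np.float64(0.03966603807740455), np.float64(0.039666038077404465)])
studL... top (array([ 0.6253, -0.159 ,  0.08  ]), [np.float64(0.04232309482567589), np.float64(0.042323094825675846)])
hookcorner (array([ 0.6266, -0.4628,  0.0299]), [np.float64(0.0016106934836447688), np.float64(0.0016106934836447857)])
hooktip (array([ 0.6538, -0.4075,  0.0302]), [np.float64(0.0012776664581245626), np.float64(0.001277666458124733)])
bend low (array([ 0.4959, -0.3968,  0.0313]), [np.float64(0.0020967779185999285), np.float64(0.0020967779186000512)])
bend hi (array([ 0.4663, -0.3792,  0.0678]), [np.float64(0.00151650824591529), np.float64(0.0015165082459155036)])
t 151 ((0.5031386017799377, 0.30314067006111145), (0.11363468319177628, 0.04979594796895981), 36.913246154785156) [0.5081 0.3076]
s 181 ((0.4982030987739563, 0.31279680132865906), (0.11985360085964203, 0.06972429156303406), 36.73004150390625) [0.4982 0.3011]
(392, 269) [ 0.3488 -0.3225  0.073 ]
(386, 264) [ 0.3638 -0.304   0.073 ]
(402.5, 237.5) [ 0.4475 -0.3568  0.073 ]
(410, 236) [ 0.4528 -0.3805  0.073 ]
```

```bash
python3 - <<'E'
import cv2;from h import crop
t=cv2.imread("pics/top0.png");s=cv2.imread("pics/scene0.png")
crop(t,300,130,390,220,6,"pics/t_pl.png");crop(s,205,220,310,300,7,"pics/s_pl.png")
E
python3 - <<'E'
from g import *
np.set_printoptions(precision=4,suppress=True)
for n,a,b in(("studR tip",(354.5,181.5),(239,244)),("studL",(328.5,174.5),(269,235))): print(n,tri(T,a,S,b))
for n,p,z in(("tin",(280,135),.11),("rosette",(341,258),.012),("finial",(455,230),0)): print(n,ray(T,*p,z))
# mount grid: in scene view
crop(S["img"],325,155,375,195,14,"pics/s_m.png");crop(T["img"],175,190,225,245,10,"pics/t_m.png")
E
```

```text
studR tip (array([ 0.619 , -0.2025,  0.0941]), [np.float64(1.80332534935499e-05), np.float64(1.8033253493689816e-05)])
studL (array([ 0.6391, -0.1199,  0.097 ]), [np.float64(0.00027839570361738833), np.float64(0.00027839570361739066)])
tin [0.7598 0.0352 0.11  ]
rosette [ 0.3805 -0.1722  0.012 ]
finial [ 0.4816 -0.5528  0.    ]
```

View pics/t_pl.png

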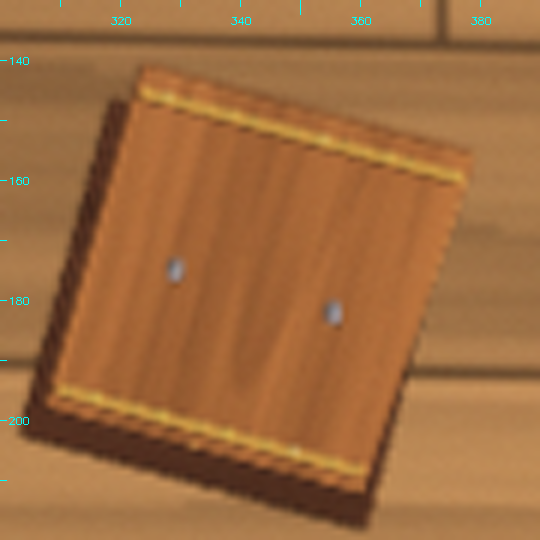

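View pics/s_pl.png

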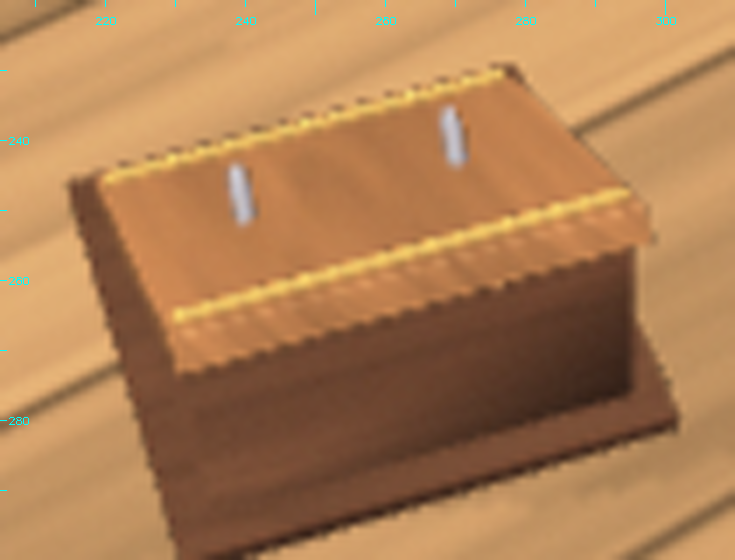

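View pics/t_m.png

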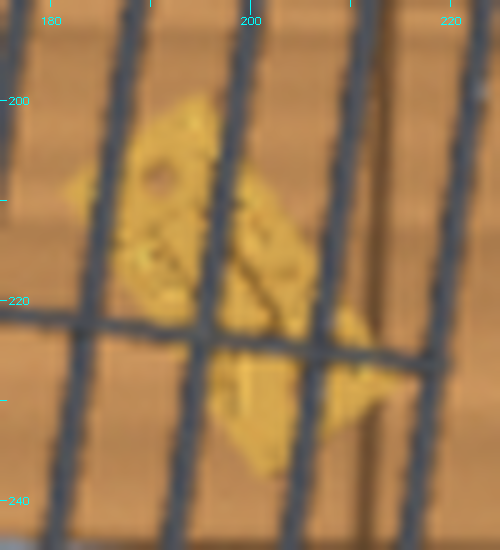

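View pics/s_m.png

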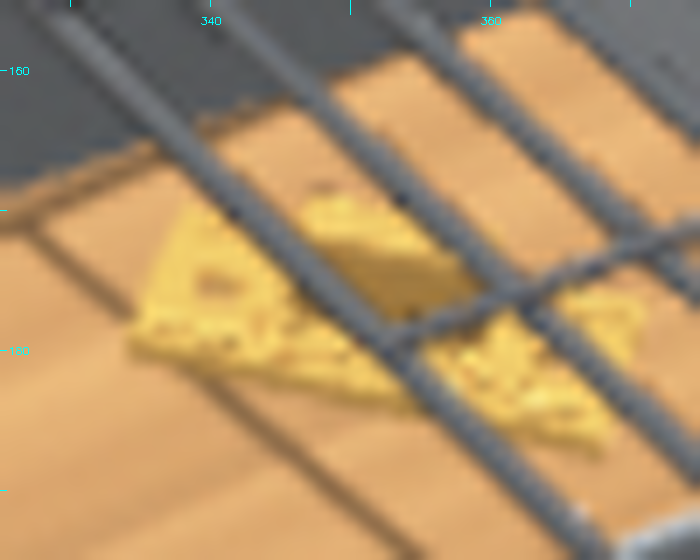

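Run:
```python
from g import *
np.set_printoptions(precision=4,suppress=True)
C=np.array([ray(T,*p,.006) for p in((195,199),(181.5,209),(201.5,238),(214,228))])[:,:2];print(C,C.mean(0))
e=(C[0]+C[1])/2-(C[2]+C[3])/2;print(np.degrees(np.arctan2(e[1],e[0])),np.linalg.norm(e))
D=np.array([ray(S,*p,z) for p,z in(((334.3,180),.003),((371,173.5+4),.006),((367.5,187),.003),)])[:,:2];print(D)
g=np.array([.5375,.209]);ex=np.array([.102,.9947]);ey=np.array([-.9947,.102])
for p in [C.mean(0),*C]: print((p-g)@ex,(p-g)@ey)
```

```text
[[0.5657 0.3151]
 [0.5311 0.3583]
 [0.4362 0.2872]
 [0.4701 0.2474]] [0.5008 0.302 ]
36.0483523392869 0.11784414906406683
[[0.4762 0.2484]
 [0.5406 0.3597]
 [0.5689 0.3184]]
0.08875018503164064 0.04601565578764468
0.10837555084310624 -0.017269634149042676
0.14782326404879273 0.021599939782893627
0.06743688431494517 0.10877782293965875
0.03136504091971855 0.07095449457706897
```

>>> drive_tool --pt "2.67 -1.56 0 0 0 0 1" --pt "2.67 -1.56 0 0 0 0 1" --pt "2.67 -1.56 0 0 0 0 1" --pt "2.67 -1.56 0 0 0 0 1" --pt "2.67 -1.56 0 0 0 0 1" --pt "2.67 -1.56 0 0 0 0 1" --pt "2.67 -1.56 0 0 0 0 1" --pt "2.67 -1.56 0 0 0 0 1" --pt "2.67 -1.56 0 0 0 0 1" --pt "2.67 -1.56 0 0 0 0 1" --pt "2.67 -1.56 0 0 0 0 1" --pt "2.67 -1.56 0 0 0 0 1" --pt "0 0 0.5 0 0 6.95 1" --pt "0 0 0.5 0 0 6.95 1" --pt "0 0 0.5 0 0 6.95 1" --pt "0 0 0.5 0 0 6.95 1" --pt "0 0 0.5 0 0 6.95 1" --pt "0 0 0.5 0 0 6.95 1" --pt "0 0 0 0 0 0 1" --pt "0 0 0 0 0 0 1"

```text
time_s: 2.12
tool_pos: [0.4303, -0.3627, 0.2622]
tool_rot: [180.0, 0.0, -26.3]
force: [-0.7, 0.5, 0.0]
grip_width: 0.0872
```

Run:
```python
from h import *
from cell import env
o=env.get_obs();print(o["qpos"],o["tool_pos"],o["tool_rot"])
r=env.read_camera("wrist");crop(r["img"],0,0,560,420,1,"pics/w1.png");np.savez("w1.npz",**r);print(r["pose"])
```

```text
[ 50.75038718   9.48159184 -14.8068742   97.75859255   2.52560509
  73.10539755 -80.92926862] [ 0.4302557  -0.36271974  0.26218356] [ 1.79999837e+02  2.09914703e-02 -2.63310718e+01]
[[-4.43794633e-01 -8.60998865e-01 -2.48449749e-01  4.98357973e-01]
 [-8.96128353e-01  4.26228115e-01  1.23626731e-01 -3.96049747e-01]
 [-5.46207207e-04  2.77507744e-01 -9.60723245e-01  3.54236933e-01]
 [ 0.00000000e+00  0.00000000e+00  0.00000000e+00  1.00000000e+00]]
```

View pics/w1.png

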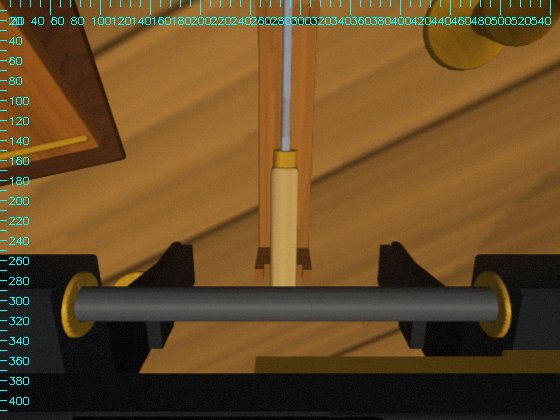

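Run:
```python
from h import *
r=np.load("w1.npz")
for p,z in(((284.8,168),.073),((284.5,283),.073),((285.5,150),.073),((286,140),.06),((287.5,5),.028)): print(p,ray(r,*p,z))
```

```text
(284.8, 168) [ 0.45120711 -0.37166853  0.073     ]
(284.5, 283) [ 0.36475903 -0.32849787  0.073     ]
(285.5, 150) [ 0.46319315 -0.37820013  0.073     ]
(286, 140) [ 0.46835317 -0.3811709   0.06      ]
(287.5, 5) [ 0.55866366 -0.42718972  0.028     ]
```

>>> drive_tool --pt "0 0 3 0 0 0 1" --pt "0 0 3 0 0 0 1" --pt "0 0 3 0 0 0 1" --pt "0 0 3 0 0 0 1" --pt "0 0 2 0 0 0 1" --pt "0 -0.1 1.1 0 0 0 1" --pt "0 0 0 0 0 0 1" --pt "0 0 0 0 0 0 0" --pt "0 0 0 0 0 0 0" --pt "0 0 0 0 0 0 0" --pt "0 0 0 0 0 0 0" --pt "0 0 0 0 0 0 0" --pt "0 0 0 0 0 0 0" --pt "0 0 0 0 0 0 0" --force 50

```text
time_s: 3.33
tool_pos: [0.4309, -0.3621, 0.1116]
tool_rot: [180.0, -0.0, -26.5]
force: [-0.9, 0.3, 0.2]
grip_width: 0.0482
```

>>> drive_tool --pt "0 0 0 0 0 0 0" --pt "0 0 0 0 0 0 0" --pt "0 0 0 0 0 0 0" --pt "0 0 0 0 0 0 0" --pt "0 0 0 0 0 0 0" --pt "0 0 0 0 0 0 0" --pt "0 0 0 0 0 0 0" --pt "0 0 0 0 0 0 0"

```text
time_s: 4.0
tool_pos: [0.4308, -0.3619, 0.1112]
tool_rot: [-180.0, 0.0, -26.5]
force: [0.2, 0.1, -0.6]
grip_width: 0.0216
```

>>> drive_tool --pt "0 0 -0.5 0 0 0 0" --pt "0 0 -1.5 0 0 0 0" --pt "0 0 -2.5 0 0 0 0" --pt "0 0 -3 0 0 0 0" --pt "0 0 -3 0 0 0 0" --pt "0 0 -3 0 0 0 0" --pt "0 0 -3 0 0 0 0" --pt "0 0 -2 0 0 -3 0" --pt "0 0 -0.5 0 0 -6 0" --pt "0 0 0 0 0 -6.5 0" --pt "0 0 0 0 0 -6.5 0" --pt "0 0 0 0 0 -6.5 0" --pt "0 0 0 0 0 -6.5 0" --pt "0 0 0 0 0 -6.5 0" --pt "0 0 0 0 0 -6.5 0" --pt "0 0 0 0 0 -6.5 0" --pt "0 0 0 0 0 -6.5 0" --pt "0 0 0 0 0 -6.5 0" --pt "0 0 0 0 0 -6.5 0" --pt "0 0 0 0 0 -6 0"

```text
time_s: 5.67
tool_pos: [0.4305, -0.3619, 0.3013]
tool_rot: [-180.0, 0.0, 53.8]
force: [-0.3, -0.7, -1.1]
grip_width: 0.0212
```

>>> drive_tool --pt "0 0 0 0 0 -6 0" --pt "0 0 0 0 0 -6 0" --pt "0 0 0 0 0 -6 0" --pt "0 0 0 0 0 -6 0" --pt "0 0 0 0 0 -6.2 0" --pt "1.5 0.2 0 0 0 0 0" --pt "3 0.4 0 0 0 0 0" --pt "3.4 0.4 0 0 0 0 0" --pt "3.4 0.4 0 0 0 0 0" --pt "3.4 0.4 0 0 0 0 0" --pt "3.4 0.4 0 0 0 0 0" --pt "3.4 0.4 0 0 0 0 0" --pt "3.4 0.4 0 0 0 0 0" --pt "3 0.4 0 0 0 0 0" --pt "2.4 0.4 0 0 0 0 0" --pt "1 0.2 0 0 0 0 0" --pt "0 0 0 0 0 0 0" --pt "0 0 0 0 0 0 0"

```text
time_s: 7.17
tool_pos: [0.5047, -0.0557, 0.3012]
tool_rot: [-180.0, 0.1, 83.6]
force: [0.3, -0.6, -1.4]
grip_width: 0.0215
```

```bash
cat > look.py <<'E'
import sys
from g import *
np.set_printoptions(precision=4,suppress=True)
n=sys.argv[1];o=env.get_obs();print(o["time_s"],o["tool_pos"],o["tool_rot"],o["qpos"].round(0))
cv2.imwrite(f"pics/top{n}.png",T["img"]);cv2.imwrite(f"pics/scene{n}.png",S["img"])
a=[int(v) for v in sys.argv[2:10]]
crop(T["img"],*a[:4],3,f"pics/t{n}.png");crop(S["img"],*a[4:],3,f"pics/s{n}.png")
E
python3 look.py 2 130 140 330 300 240 80 480 240
```

```text
7.2667 [ 0.5046 -0.0574  0.301 ] [-179.9595    0.0634   83.4688] [ 40.   3. -38. 101.   2.  77.  -4.]
```

View pics/t2.png

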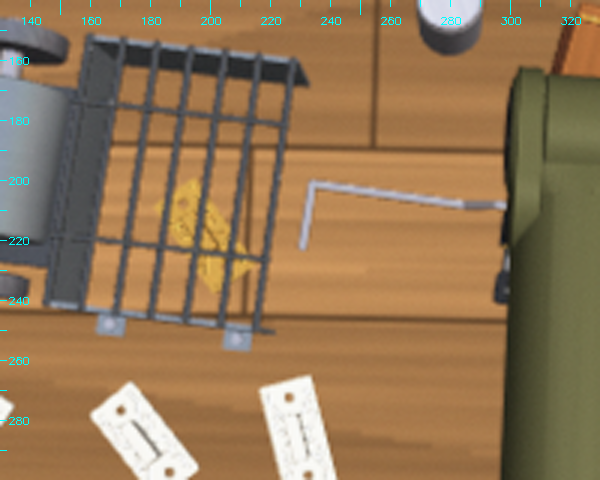

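View pics/s2.png

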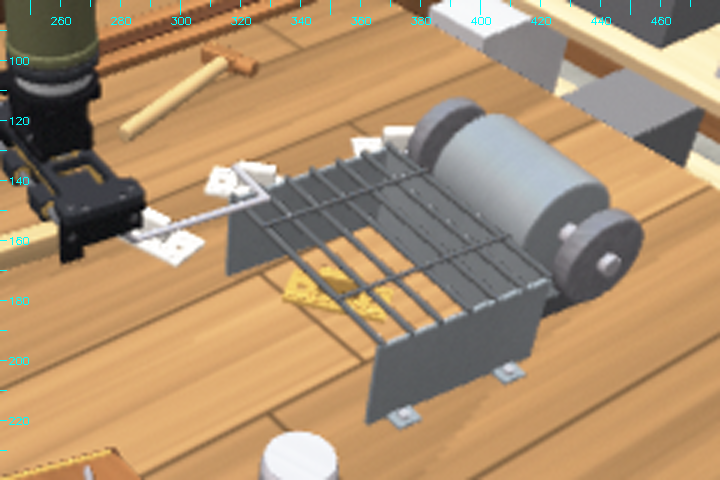

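Run:
```python
from g import *
c,e=tri(T,(234.5,201.5),S,(269,146));t,e2=tri(T,(230.5,222),S,(259,135.5));print(c,e,t,e2)
o=env.get_obs();print(o["tool_pos"],o["tool_rot"],c-o["tool_pos"])
d=c-t;print(np.degrees(np.arctan2(d[0],-d[1])),np.linalg.norm(d))
g=np.array([.5375,.209]);ex=np.array([.102,.9947]);ey=np.array([-.9947,.102])
for p in(c,t,o["tool_pos"]): print((p[:2]-g)@ex,(p[:2]-g)@ey)
```

```text
[0.48827807 0.07758653 0.24934388] [np.float64(0.08332337994800426), np.float64(0.0833233799480043)] [0.43135033 0.08243601 0.25233481] [np.float64(0.08665853613617838), np.float64(0.08665853613617834)]
[ 0.5046547  -0.05728612  0.30102245] [-1.79969880e+02  3.23693649e-02  8.34641917e+01] [-0.01637664  0.13487265 -0.05167857]
85.13092371857947 0.05721215186495715
-0.1357376190236414 0.0355568822687519
-0.13672047124257009 0.0926775487591966
-0.2682250259918362 0.00551003321698268
```

Run:
```python
from g import *
c,e=tri(T,(234.5,201.5),S,(329,146));t,e2=tri(T,(230.7,222),S,(319,135.8));print(c,e,t,e2)
o=env.get_obs();print(o["tool_pos"],o["tool_rot"],c-o["tool_pos"])
d=c-t;print(np.degrees(np.arctan2(-d[0],d[1]))+90,np.linalg.norm(d))
g=np.array([.5375,.209]);ex=np.array([.102,.9947]);ey=np.array([-.9947,.102])
for p in(c,t,o["tool_pos"]): print((p[:2]-g)@ex,(p[:2]-g)@ey)
```

```text
[0.53067492 0.1609919  0.21507672] [np.float64(0.0031605175782051117), np.float64(0.003160517578204978)] [0.47181322 0.16913255 0.21514708] [np.float64(0.002697048865465875), np.float64(0.002697048865465971)]
[ 0.50479769 -0.05668175  0.30110021] [-1.79982316e+02  1.57063761e-02  8.35212722e+01] [ 0.02587723  0.21767364 -0.08602349]
-7.874131812283551 0.059422002150484834
-0.048449816941209235 0.001892082543238902
-0.04635620529477777 0.0612721574433722
-0.26760926812218533 0.005429451972954755
```

>>> drive_tool --pt "0 -0.35 2 0 0 -0.3 0" --pt "0 -0.35 3 0 0 -0.3 0" --pt "0 0 3 0 0 0 0" --pt "0 0 3 0 0 0 0" --pt "0 0 3 0 0 0 0" --pt "0 0 1.5 0 0 0 0" --pt "0 0 0 0 0 0 0" --pt "1 0 0 0 0 0 0" --pt "2.4 0 0 0 0 0 0" --pt "2.4 0 0 0 0 0 0" --pt "2.4 0 0 0 0 0 0" --pt "2.4 0 0 0 0 0 0" --pt "2.4 0 0 0 0 0 0" --pt "2.4 0 0 0 0 0 0" --pt "1.6 0 0 0 0 0 0" --pt "0.8 0 0 0 0 0 0" --pt "0 0 0 0 0 0 0" --pt "0 0 0 0 0 0 0"

```text
time_s: 8.97
tool_pos: [0.5164, 0.1224, 0.1472]
tool_rot: [179.9, 0.0, 84.3]
force: [-0.1, -1.1, -2.1]
grip_width: 0.0211
```

```bash
python3 look.py 3 140 140 300 270 290 90 450 220
```

```text
9.0667 [0.5162 0.121  0.1466] [179.9677   0.0663  84.1506] [ 23.  16. -43. 109.  12.  61. -32.]
```

View pics/t3.png

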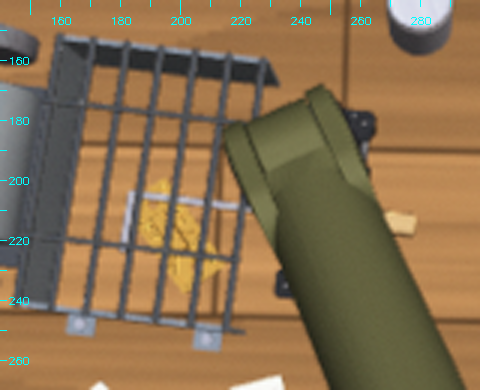

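View pics/s3.png

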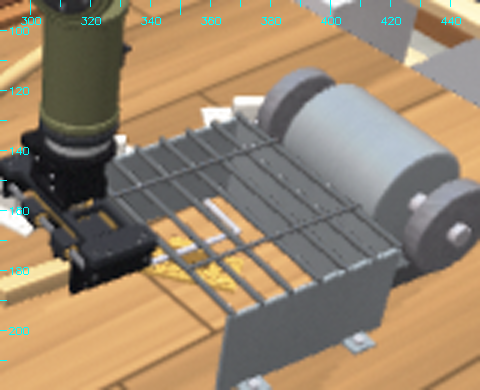

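>>> drive_tool --pt "0 0 1.3 0 0 0 0" --pt "0 0 1.3 0 0 0 0" --pt "0 0 1.2 0 0 0 0" --pt "0 0 0 0 0 0 0" --pt "-0.7 0 0 0 0 0 0" --pt "-0.7 0 0 0 0 0 0" --pt "-0.7 0 0 0 0 0 0" --pt "-0.7 0 0 0 0 0 0" --pt "-0.7 0 0 0 0 0 0" --pt "-0.7 0 0 0 0 0 0" --pt "-0.7 0 0 0 0 0 0" --pt "-0.7 0 0 0 0 0 0"

```text
time_s: 10.07
tool_pos: [0.5103, 0.0661, 0.1084]
tool_rot: [180.0, 0.0, 84.2]
force: [1.9, 1.6, -2.4]
grip_width: 0.0213
```

```bash
python3 look.py 4 140 140 300 270 290 90 450 220
```

```text
10.1667 [0.5101 0.0649 0.1082] [-179.9829    0.0882   84.1602] [ 27.  16. -42. 112.  13.  56. -27.]
```

View pics/t4.png

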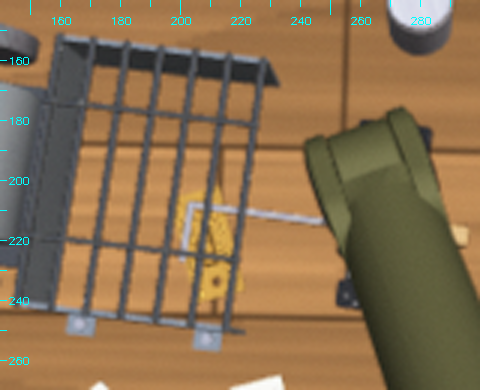

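View pics/s4.png

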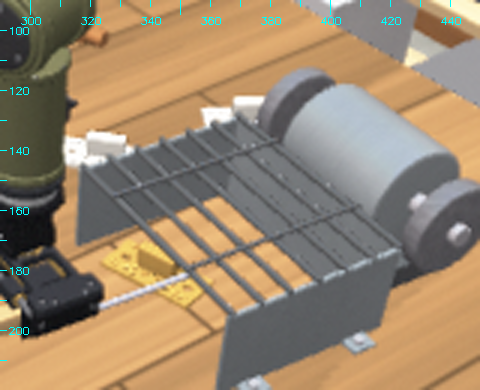

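>>> drive_tool --pt "-1 0 0 0 0 0 0" --pt "-1 0 0 0 0 0 0" --pt "-1 0 0 0 0 0 0" --pt "-1 0 0 0 0 0 0" --pt "-1 0 0 0 0 0 0" --pt "-1 0 0 0 0 0 0" --pt "-1 0 0 0 0 0 0" --pt "-1 0 0 0 0 0 0" --pt "-1 0 0 0 0 0 0" --pt "-1 0 0 0 0 0 0"

```text
time_s: 11.0
tool_pos: [0.5, -0.0336, 0.1082]
tool_rot: [-180.0, 0.0, 84.3]
force: [1.0, 2.2, -1.4]
grip_width: 0.0216
```

```bash
python3 look.py 5 140 140 300 270 270 90 430 220
```

```text
11.1 [ 0.4999 -0.0354  0.1081] [-179.9646    0.1073   84.1132] [ 36.  14. -39. 114.  11.  55. -14.]
```

View pics/t5.png

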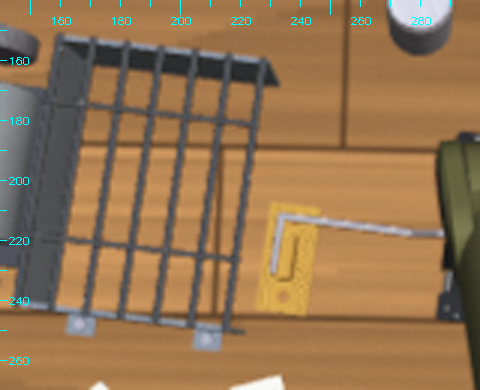

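View pics/s5.png

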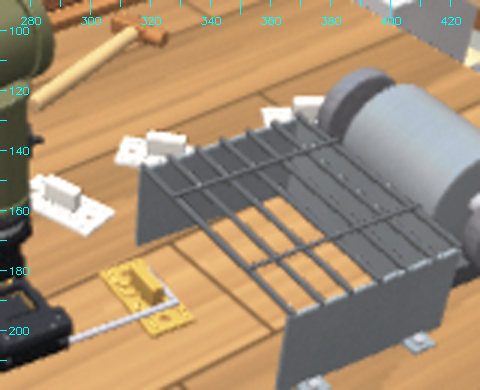

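>>> drive_tool --pt "-1 0 0 0 0 0 0" --pt "-1 0 0 0 0 0 0" --pt "-1 0 0 0 0 0 0" --pt "-1 0 0 0 0 0 0" --pt "-1 0 0 0 0 0 0" --pt "-1 0 0 0 0 0 0" --pt "-1 0 0 0 0 0 0" --pt "-1 0 0 0 0 0 0" --pt "-1 0 0 0 0 0 0" --pt "-0.7 0 0 0 0 0 0" --pt "-0.3 0 0 0 0 0 0" --pt "0 0 0 0 0 0 0" --pt "0.5 0 0 0 0 0 0" --pt "0.5 0 0 0 0 0 0" --pt "0 0 -1 0 0 0 0" --pt "0 0 -1.5 0 0 0 0" --pt "0 0 -2 0 0 0 0" --pt "0 0 -3 0 0 0 0" --pt "0 0 -3 0 0 0 0" --pt "0 0 -3 0 0 0 0"

```text
time_s: 12.77
tool_pos: [0.4912, -0.1212, 0.2453]
tool_rot: [180.0, 0.0, 84.4]
force: [-0.1, 0.0, -2.1]
grip_width: 0.0214
```

```bash
python3 look.py 6 180 140 380 290 200 130 400 280
```

```text
12.8667 [ 0.4943 -0.1218  0.2493] [179.4229   0.1944  84.3589] [ 47.   4. -37. 105.   3.  70.   3.]
```

View pics/t6.png

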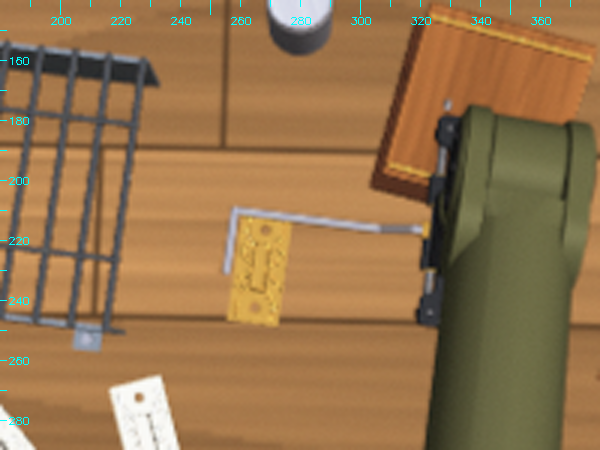

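View pics/s6.png

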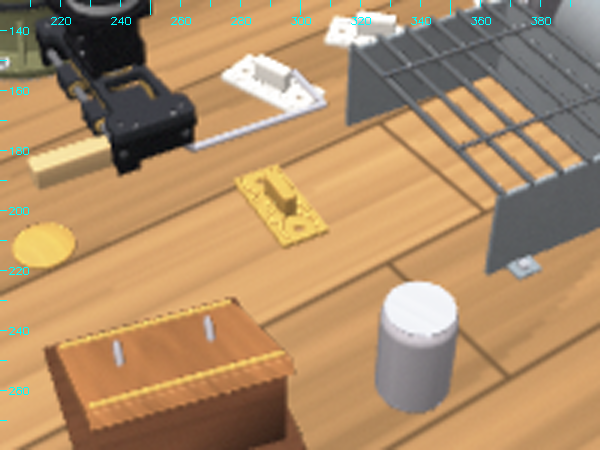

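>>> drive_tool --pt "0 0 -2 0 0 0 0" --pt "-2 -0.3 -2 0 0 0 0" --pt "-3.1 -0.5 -1 0 0 0 0" --pt "-3.1 -0.5 0 0 0 0 0" --pt "-3.1 -0.5 0 0 0 0 0" --pt "-3.1 -0.5 0 0 0 0 0" --pt "-3.1 -0.5 0 0 0 0 0" --pt "-3.1 -0.5 0 0 0 0 0" --pt "-2.5 -0.5 0 0 0 0 0" --pt "-1.4 -0.2 0 0 0 3 0" --pt "0 0 0 0 0 6.5 0" --pt "0 0 0 0 0 6.5 0" --pt "0 0 0 0 0 6.5 0" --pt "0 0 0 0 0 6.5 0" --pt "0 0 0 0 0 6.5 0" --pt "0 0 0 0 0 6.5 0" --pt "0 0 0 0 0 6.5 0" --pt "0 0 0 0 0 6.5 0" --pt "0 0 0 0 0 6.5 0" --pt "0 0 0 0 0 6.5 0"

```text
time_s: 14.53
tool_pos: [0.4271, -0.3611, 0.2927]
tool_rot: [-179.9, 0.0, 16.0]
force: [-0.6, -0.9, -1.9]
grip_width: 0.0215
```

>>> drive_tool --pt "0 0 0 0 0 6.5 0" --pt "0 0 0 0 0 6.5 0" --pt "0 0 0 0 0 6.5 0" --pt "0 0 0 0 0 6.5 0" --pt "0 0 0 0 0 6.5 0" --pt "0 0 0 0 0 6.5 0" --pt "0 0 0 0 0 3 0" --pt "0 0 0 0 0 0 0" --pt "0 0 0 0 0 0 0"

```text
time_s: 15.28
tool_pos: [0.4271, -0.3613, 0.2929]
tool_rot: [-180.0, 0.0, -25.6]
force: [-0.2, -0.3, -0.9]
grip_width: 0.0218
```

```bash
python3 look.py 7 290 140 490 290 60 170 260 320
```

```text
15.3833 [ 0.4271 -0.3616  0.293 ] [-179.995     0.0283  -25.6123] [ 53.   8. -17.  96.   3.  77. -80.]
```

View pics/t7.png

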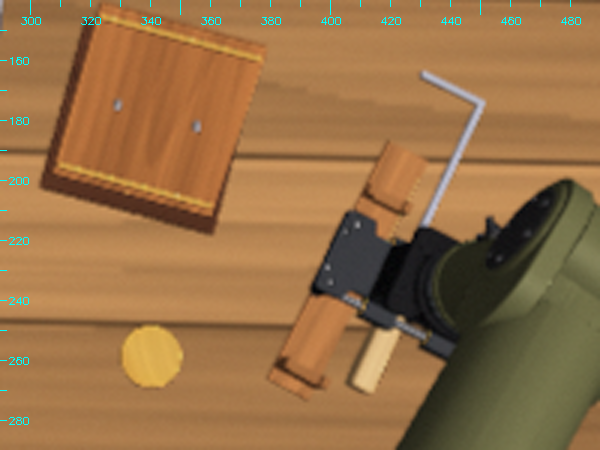

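View pics/s7.png

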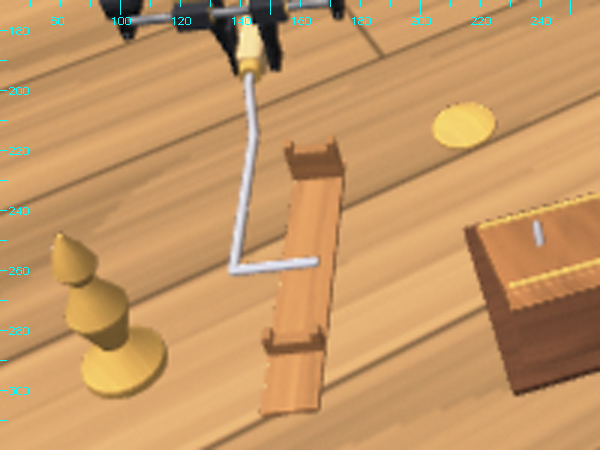

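Run:
```python
from g import *
np.set_printoptions(precision=4,suppress=True)
c,e=tri(T,(451.3,174.5),S,(137.5,260));t,e2=tri(T,(431.2,164.3),S,(165.5,257));print(c,e,t,e2)
o=env.get_obs();p=o["tool_pos"];print(p,c-p)
d=t-c;print(np.degrees(np.arctan2(d[1],d[0]))-90,np.degrees(np.arctan2(*(c-p)[1::-1])),np.linalg.norm((c-p)[:2]))
```

```text
[ 0.6228 -0.4587  0.2094] [np.float64(0.0024040975290743304), np.float64(0.002404097529074269)] [ 0.6512 -0.4023  0.2098] [np.float64(0.0015709737811374985), np.float64(0.0015709737811375284)]
[ 0.427  -0.3618  0.2931] [ 0.1957 -0.0969 -0.0838]
-26.77192319872873 -26.349708471687315 0.21842174092229555
```

>>> drive_tool --pt "0.2 0 2 0 0 0 0" --pt "0.2 0 3 0 0 0 0" --pt "0 0 3 0 0 0 0" --pt "0 0 3 0 0 0 0" --pt "0 0 2.5 0 0 0 0" --pt "0 0 1.8 0 0 0 0" --pt "0 0 1 0 0 0 0" --pt "0 0 0.8 0 0 0 0" --pt "0 0 0.5 0 0 0 0" --pt "0 0 0.4 0 0 0 0" --pt "0 0 0 0 0 0 0" --pt "0 0 0 0 0 0 0"

```text
time_s: 16.48
tool_pos: [0.4311, -0.3641, 0.114]
tool_rot: [180.0, -0.1, -25.7]
force: [0.1, -0.5, -1.5]
grip_width: 0.0216
```

```bash
python3 look.py 8 290 140 490 290 60 170 260 320
```

```text
16.5833 [ 0.4311 -0.3641  0.1142] [179.965   -0.0939 -25.7292] [ 52.  18. -17. 106.   6.  57. -83.]
```

View pics/t8.png

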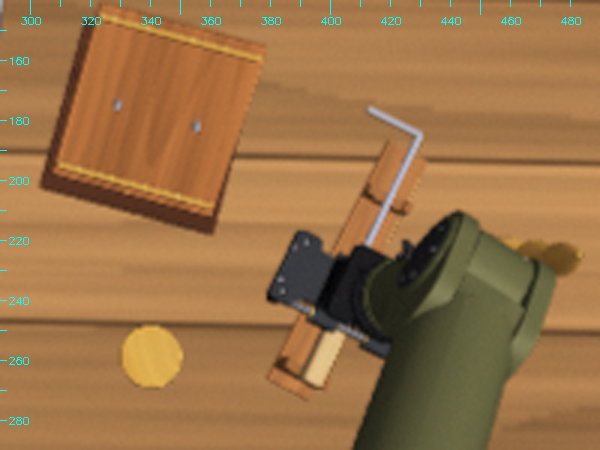

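View pics/s8.png

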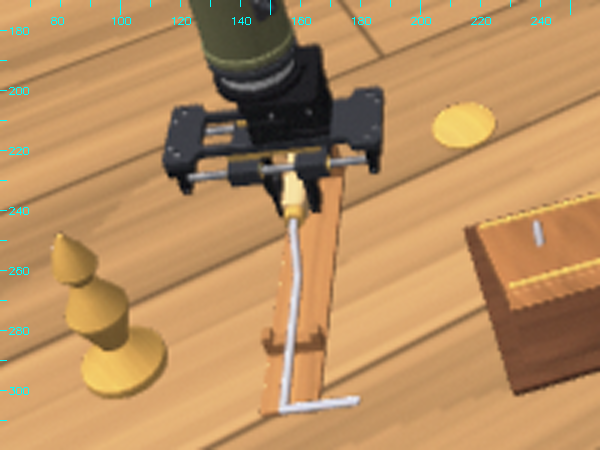

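>>> drive_tool --pt "0 0 0.15 0 0 0 0" --pt "0 0 0.1 0 0 0 0" --pt "0 0 0 0 0 0 0" --pt "0 0 0 0 0 0 1" --pt "0 0 0 0 0 0 1" --pt "0 0 0 0 0 0 1" --pt "0 0 0 0 0 0 1" --pt "0 0 0 0 0 0 1" --pt "0 0 0 0 0 0 1" --pt "0 0 0 0 0 0 1" --pt "0 0 0 0 0 0 1" --pt "0 0 0 0 0 0 1"

```text
time_s: 17.58
tool_pos: [0.4306, -0.3637, 0.1107]
tool_rot: [180.0, 0.0, -25.7]
force: [-0.1, 0.4, 0.7]
grip_width: 0.0737
```

>>> drive_tool --pt "0 0 -1 0 0 0 1" --pt "0 0 -3 0 0 0 1" --pt "0 0 -3.5 0 0 0 1" --pt "0 0 -3.5 0 0 0 1" --pt "0 0 -3.5 0 0 0 1" --pt "0 0 -3.5 0 0 0 1"

```text
time_s: 18.08
tool_pos: [0.4305, -0.3634, 0.2935]
tool_rot: [180.0, -0.1, -25.7]
force: [0.6, -0.8, -0.4]
grip_width: 0.0869
```

Run:
```python
from g import *
np.set_printoptions(precision=4,suppress=True)
o=env.get_obs();print(o["time_s"],o["tool_pos"],o["tool_rot"])
crop(T["img"],340,150,480,290,4,"pics/t9.png");crop(S["img"],130,170,350,320,3,"pics/s9.png")
h=cv2.cvtColor(T["img"],cv2.COLOR_BGR2HSV);m=cv2.inRange(h,(20,120,90),(32,255,255));k=np.zeros_like(m);k[195:260,240:295]=m[195:260,240:295]
ys,xs=np.nonzero(k);W=np.array([ray(T,x,y,.006)[:2] for x,y in zip(xs,ys)]).astype(np.float32)
print(cv2.minAreaRect(W),W.mean(0))
crop(T["img"],240,190,300,260,8,"pics/t9m.png")
```

```text
18.1833 [ 0.4331 -0.3652  0.2987] [179.7922  -0.7141 -25.7235]
((0.47017794847488403, 0.07512389123439789), (0.05085929483175278, 0.11585724353790283), 83.281494140625) [0.4717 0.0751]
```

View pics/t9.png

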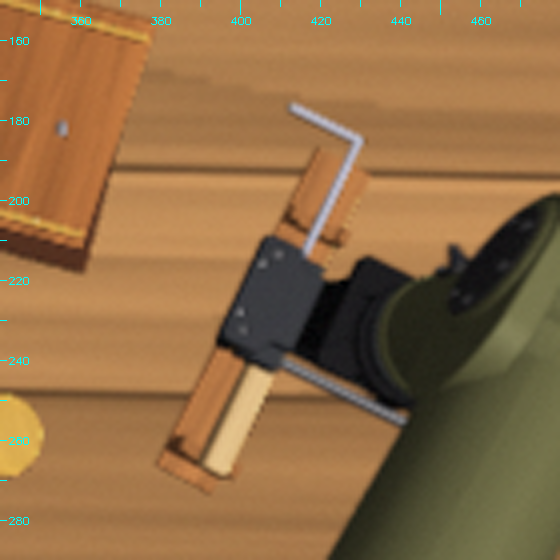

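View pics/s9.png

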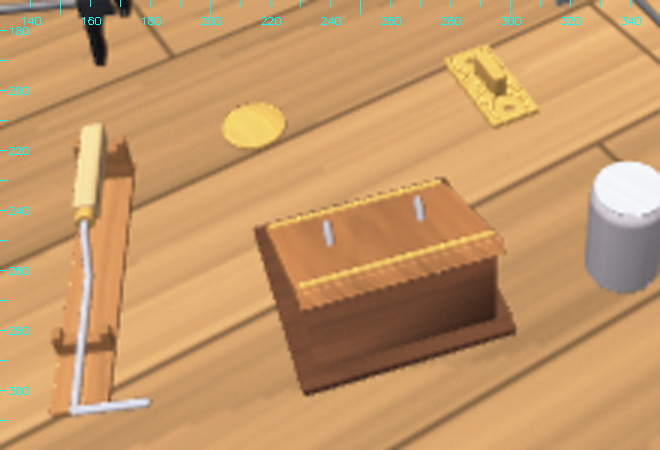

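View pics/t9m.png

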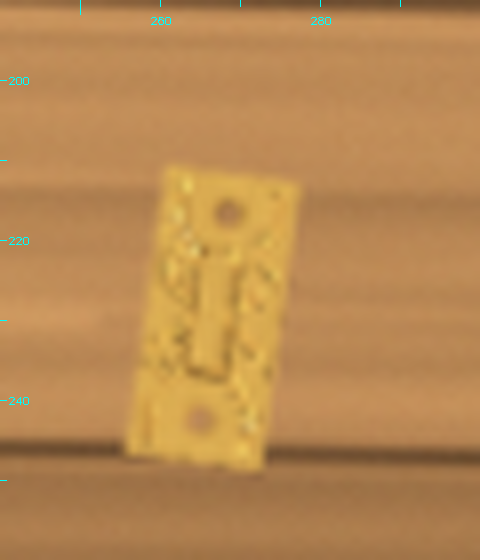

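>>> drive_tool --pt "0 0 0 0 0 -6.4 1" --pt "0 0 0 0 0 -6.4 1" --pt "0 0 0 0 0 -6.4 1" --pt "-0.1 -2 0 0 0 0 1" --pt "-0.1 -3.8 0 0 0 0 1" --pt "-0.1 -3.8 0 0 0 0 1" --pt "-0.1 -3.8 0 0 0 0 1" --pt "-0.1 -3.8 0 0 0 0 1" --pt "-0.1 -3.8 0 0 0 0 1" --pt "-0.1 -3.8 0 0 0 0 1" --pt "-0.1 -3.8 0 0 0 0 1" --pt "-0.1 -3.8 0 0 0 0 1" --pt "-0.1 -3.8 0 0 0 0 1" --pt "-0.1 -3.8 0 0 0 0 1" --pt "-0.1 -2.6 1.5 0 0 0 1" --pt "-0.1 -1.5 2 0 0 0 1" --pt "0 0 2 0 0 0 1" --pt "0 0 0 0 0 0 1" --pt "0 0 0 0 0 0 1"

```text
time_s: 19.77
tool_pos: [0.4671, 0.0756, 0.2352]
tool_rot: [180.0, 0.1, -6.5]
force: [-0.1, -0.5, 0.0]
grip_width: 0.0872
```

Run:
```python
from h import *
from cell import env
o=env.get_obs();print(o["time_s"],o["qpos"].round(0),o["tool_pos"],o["tool_rot"])
r=env.read_camera("wrist");crop(r["img"],130,90,410,300,2,"pics/w2.png");np.savez("w2.npz",**r)
```

```text
19.7667 [  32.    1.  -44.  110.    1.   69. -109.] [0.4671131  0.07564933 0.23523133] [ 1.79968497e+02  1.29723826e-01 -6.51537884e+00]
```

View pics/w2.png

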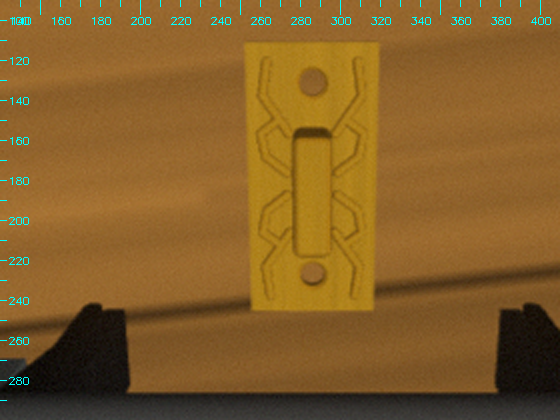

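Run:
```python
from h import *
np.set_printoptions(precision=4,suppress=True)
r=np.load("w2.npz")
h=cv2.cvtColor(r["img"],cv2.COLOR_BGR2HSV);m=cv2.inRange(h,(22,150,60),(33,255,255));k=np.zeros_like(m);k[100:255,240:330]=m[100:255,240:330]
b=cv2.minAreaRect(cv2.findNonZero(k));print(b)
a,c=ray(r,286.5,131,.006),ray(r,286.5,226,.006);e=a-c;print(a,c,(a+c)/2,np.linalg.norm(e),np.degrees(np.arctan2(e[1],e[0])))
P=np.array([ray(r,*p,.006) for p in((252.5,111.5),(319.5,111.5),(317.5,245),(255.3,245))]);print(P.mean(0),P[:,:2])
for p in((276.5,217.5),(295,217.5),(295.5,158.5),(276.5,158.5)): print(ray(r,*p,.036))
```

```text
((286.5774230957031, 178.06309509277344), (58.792991638183594, 131.17510986328125), 2.290609836578369)
[0.5133 0.0702 0.006 ] [0.4291 0.0798 0.006 ] [0.4712 0.075  0.006 ] 0.08480337230420676 -6.5001301671311325
[0.47   0.0754 0.006 ] [[0.5324 0.0965]
 [0.5261 0.0412]
 [0.4075 0.0536]
 [0.414  0.1104]]
[0.4479 0.0859 0.036 ]
[0.4462 0.071  0.036 ]
[0.4943 0.0654 0.036 ]
[0.496  0.0801 0.036 ]
```

>>> drive_tool --pt "0.2 0 3 0 0 0 1" --pt "0.2 0 3 0 0 0 1" --pt "0 0 3 0 0 0 1" --pt "0 0 3 0 0 0 1" --pt "0 0 2 0 0 0 1" --pt "0 0 1 0 0 0 1" --pt "0 0 0.3 0 0 0 1" --pt "0 0 0 0 0 0 1" --pt "0 0 0 0 0 0 0" --pt "0 0 0 0 0 0 0" --pt "0 0 0 0 0 0 0" --pt "0 0 0 0 0 0 0" --pt "0 0 0 0 0 0 0" --pt "0 0 0 0 0 0 0" --pt "0 0 0 0 0 0 0" --pt "0 0 0 0 0 0 0" --pt "0 0 0 0 0 0 0" --pt "0 0 0 0 0 0 0" --pt "0 0 0 0 0 0 0" --pt "0 0 0 0 0 0 0" --force 30

```text
time_s: 21.48
tool_pos: [0.4718, 0.0754, 0.0827]
tool_rot: [180.0, 0.0, -6.5]
force: [-0.7, 0.3, 0.0]
grip_width: 0.0162
```

>>> drive_tool --pt "0 0 0 0 0 0 0" --pt "0 0 0 0 0 0 0" --pt "0 0 0 0 0 0 0" --pt "0 0 0 0 0 0 0" --pt "0 0 0 0 0 0 0" --pt "0 0 0 0 0 0 0" --pt "0 0 0 0 0 0 0" --force 40

```text
time_s: 22.07
tool_pos: [0.4718, 0.0754, 0.0827]
tool_rot: [180.0, 0.0, -6.5]
force: [0.4, -0.3, 0.3]
grip_width: 0.0154
```

>>> drive_tool --pt "0 0 -1 0 0 0 0" --pt "0 0 -2.5 0 0 0 0" --pt "0 0 -3.2 0 0 0 0" --pt "0 0 -3.2 0 0 0 0" --pt "0 0 -3.2 0 0 0 0" --pt "0 0 -3.2 0 0 0 0" --pt "0 0 -3.2 0 0 0 0" --pt "0 0 -2 0 0 -3.5 0" --pt "0 0 0 0 0 -6.5 0" --pt "0 0 0 0 0 -6.5 0" --pt "0 0 0 0 0 -6.5 0" --pt "0 0 0 0 0 -6.5 0" --pt "0 0 0 0 0 -6.5 0" --pt "0 0 0 0 0 -6.5 0" --pt "0 0 0 0 0 -6.5 0" --pt "0 0 0 0 0 -6.5 0" --pt "0 0 0 0 0 -6.5 0" --pt "0 0 0 0 0 -6.5 0" --pt "0 0 0 0 0 -6.5 0" --pt "0 0 0 0 0 -6.5 0"

```text
time_s: 23.73
tool_pos: [0.4712, 0.0759, 0.2977]
tool_rot: [-179.9, 0.0, 75.3]
force: [-0.1, -0.4, -3.4]
grip_width: 0.0157
```

>>> drive_tool --pt "-1.4 0.9 0 0 0 -1.3 0" --pt "-2.75 1.83 0 0 0 0 0" --pt "-2.75 1.83 0 0 0 0 0" --pt "-2.75 1.83 0 0 0 0 0" --pt "-2.75 1.83 0 0 0 0 0" --pt "-2.75 1.83 0 0 0 0 0" --pt "-2.75 1.83 0 0 0 0 0" --pt "-1.4 0.9 0 0 0 0 0" --pt "0 0 0 -3 0 0 0" --pt "0 0 0 -6 0 0 0" --pt "0 0 0 -6 0 0 0" --pt "0 0 0 -6 0 0 0" --pt "0 0 0 -6 0 0 0" --pt "0 0 0 -3 0 0 0" --pt "0 0 0 0 0 0 0" --pt "0 0 0 0 0 0 0"

```text
time_s: 25.07
tool_pos: [0.5487, -0.1417, 0.2973]
tool_rot: [150.2, 0.0, 76.3]
force: [0.7, 0.0, -3.5]
grip_width: 0.0154
```

```bash
cat > st.py <<'E'
from g import *
np.set_printoptions(precision=4,suppress=True)
import sys
def state(psi=-13.7,seat=(.6397,-.1636,.0755),off=.0827):
    o=env.get_obs();Rt=R.from_euler('xyz',o["tool_rot"],degrees=True);p=o["tool_pos"]
    Rs=R.from_euler('ZY',[psi,-30],degrees=True).as_matrix()
    # tool target: x=seat y, y=seat x, z=-seat z
    G=np.column_stack([Rs[:,1],Rs[:,0],-Rs[:,2]])
    dr=(Rt.inv()*R.from_matrix(G)).as_rotvec(degrees=True)
    m=p+Rt.apply([0,0,off]);d=Rs.T@(m-np.array(seat))
    print(o["time_s"],p,o["tool_rot"],"F",o["force"],"w",o["grip_width"])
    print("turn needed (tool, deg)",dr,"mount in seat frame mm",d*1000,"-> tool shift cm to seat xy",Rt.inv().apply(-Rs@d)*100)
    return o,Rt,Rs
E
python3 -c "
from st import *
state()
crop(T['img'],290,130,400,230,5,'pics/t10.png');crop(S['img'],190,160,340,310,4,'pics/s10.png')
r=env.read_camera('wrist');np.savez('w3.npz',**r);crop(r['img'],0,0,560,420,1,'pics/w3.png')
"
```

```text
25.1667 [ 0.5502 -0.142   0.2981] [150.0677  -0.0136  76.3179] F [ 0.9438 -0.7429 -2.4644] w 0.015699860335040727
turn needed (tool, deg) [-0.0677 -0.0207  0.0087] mount in seat frame mm [ 31.4936  -0.2188 156.1385] -> tool shift cm to seat xy [ 0.0167 -3.1309 15.6176]
```

View pics/s10.png

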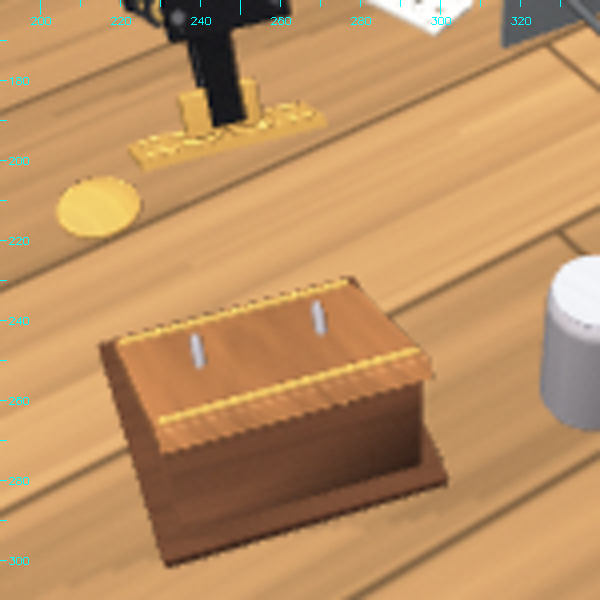

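View pics/w3.png

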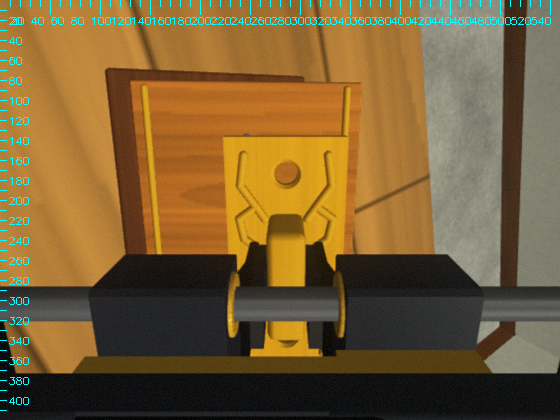

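>>> drive_tool --pt "0 -1.6 0 0 0 0 0" --pt "0 -1.5 2 0 0 0 0" --pt "0 0 3 0 0 0 0" --pt "0 0 3 0 0 0 0" --pt "0 0 2.4 0 0 0 0" --pt "0 0 1.2 0 0 0 0" --pt "0 0 0 0 0 0 0" --pt "0 0 0 0 0 0 0" --pt "0 0 0 0 0 0 0"

```text
time_s: 25.97
tool_pos: [0.5808, -0.1498, 0.1827]
tool_rot: [150.0, -0.0, 76.3]
force: [0.6, -0.3, -3.3]
grip_width: 0.0156
```

```bash
python3 -c "
from st import *
state()
crop(T['img'],290,130,400,230,6,'pics/t11.png');crop(S['img'],205,210,315,300,7,'pics/s11.png')
r=env.read_camera('wrist');np.savez('w4.npz',**r);crop(r['img'],150,0,420,200,3,'pics/w4.png')
"
```

```text
26.0667 [ 0.5807 -0.15    0.1833] [149.8824   0.0319  76.2682] F [-0.5384 -0.2203 -3.1482] w 0.015724689887563932
turn needed (tool, deg) [ 0.1176  0.0435 -0.0116] mount in seat frame mm [ 1.6397 -0.8164 40.9438] -> tool shift cm to seat xy [ 0.0847 -0.1724  4.094 ]
```

View pics/s11.png

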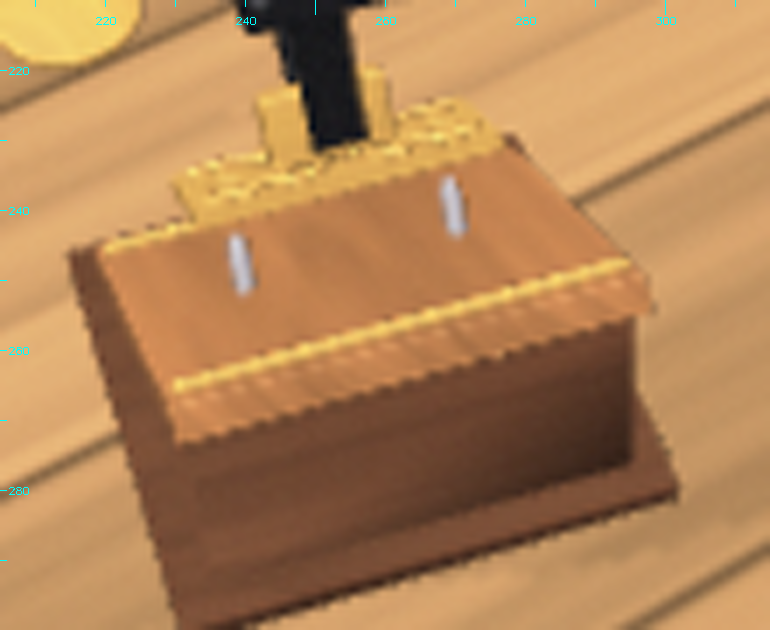

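View pics/w4.png

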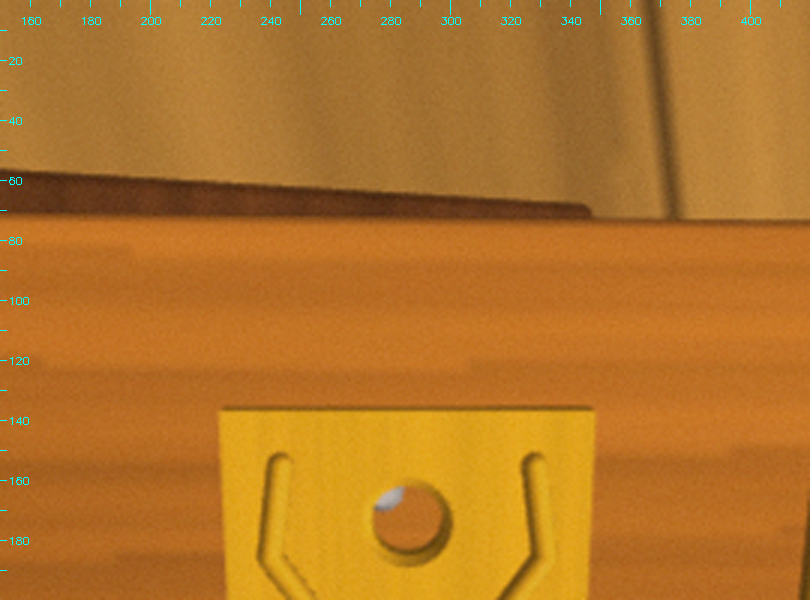

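View pics/t11.png

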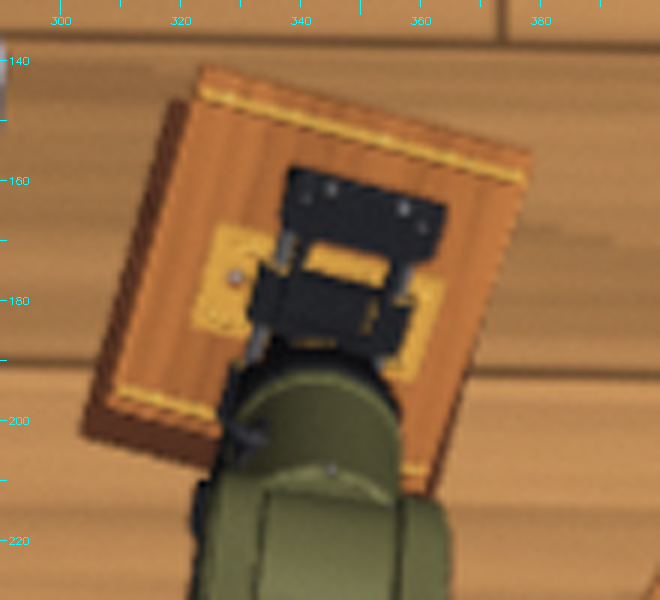

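```bash
python3 -c "
from st import *
o,Rt,Rs=state()
r=np.load('w4.npz');seat=np.array((.6397,-.1636,.0755))
for x in(0,):
  for z in(0,17,22): print('stud',z,proj(r,seat+Rs@[x,.043,z*.001]), 'T',proj(T,seat+Rs@[x,.043,z*.001]),'S',proj(S,seat+Rs@[x,.043,z*.001]),proj(S,seat+Rs@[x,-.043,z*.001]))
p=o['tool_pos']
for z in(.0827,.0767): print('hole',proj(r,p+Rt.apply([.043,0,z])))
crop(r['img'],255,140,325,200,10,'pics/w4b.png')
"
```

```text
26.2167 [ 0.5803 -0.15    0.1829] [149.9049   0.0522  76.2633] F [ 0.1598  0.4178 -3.4415] w 0.01574241463335479
turn needed (tool, deg) [ 0.0951  0.0636 -0.0056] mount in seat frame mm [ 1.0952 -0.9801 40.811 ] -> tool shift cm to seat xy [ 0.1025 -0.1163  4.0808]
stud 0 [[283.2529 154.1746]] T [[328.3061 172.6196]] S [[270.6642 242.96  ]] [[240.5486 251.4386]]
stud 17 [[283.1208 159.0042]] T [[328.1601 174.1431]] S [[269.5005 237.2167]] [[239.2527 245.6191]]
stud 22 [[283.0777 160.5784]] T [[328.1165 174.598 ]] S [[269.1566 235.5196]] [[238.8698 243.8993]]
hole [[285.229  169.2932]]
hole [[285.2192 171.7718]]
```

View pics/w4b.png

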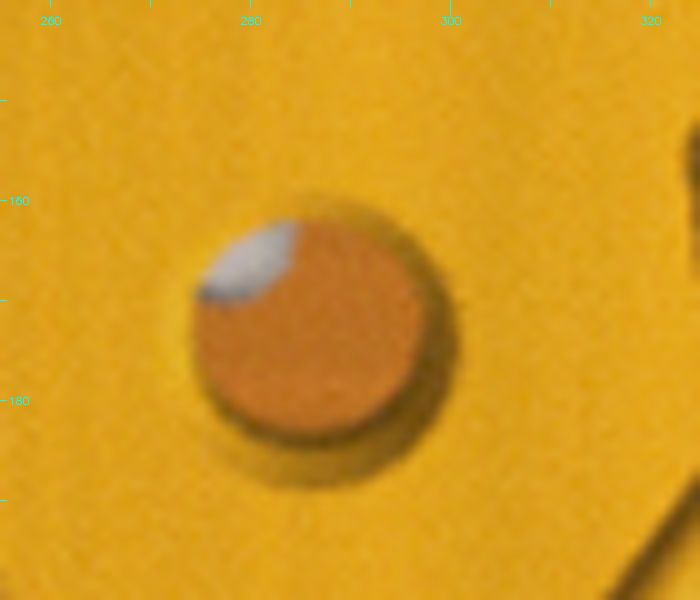

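```bash
python3 -c "
from st import *
o,Rt,Rs=state()
p=o['tool_pos'];seat=np.array((.6397,-.1636,.0755))
P=lambda x,y,z: p+Rt.apply([y/1000,x/1000,.0827-z/1000])  # mount (x upslope,y,z)
for c in((28,60,0),(28,-60,0),(28,60,6),(28,-60,6),(-28,60,6),(-28,-60,6)): print(c,'T',proj(T,P(*c)),'S',proj(S,P(*c)))
crop(T['img'],310,155,375,205,12,'pics/t12.png');crop(S['img'],225,215,285,260,13,'pics/s12.png')
r=np.load('w4.npz')
for c in((28,60,6),(-28,60,6)): print('W',proj(r,P(*c)))
"
```

```text
26.3167 [ 0.5801 -0.15    0.1825] [149.9424   0.0404  76.2648] F [ 0.0757  0.5023 -3.5994] w 0.01566211328824197
turn needed (tool, deg) [ 0.0576  0.0526 -0.0103] mount in seat frame mm [ 0.6479 -0.9301 40.521 ] -> tool shift cm to seat xy [ 0.0967 -0.0689  4.0519]
(28, 60, 0) T [[325.3737 166.3944]] S [[276.3276 230.3715]]
(28, -60, 0) T [[363.1711 176.267 ]] S [[232.8727 242.265 ]]
(28, 60, 6) T [[325.3058 166.9224]] S [[275.9146 228.2728]]
(28, -60, 6) T [[363.2658 176.8392]] S [[232.3907 240.1255]]
(-28, 60, 6) T [[320.5841 183.6603]] S [[270.4117 223.2618]]
(-28, -60, 6) T [[357.9039 193.4631]] S [[228.7332 234.4444]]
W [[347.0818 133.8979]]
W [[221.2746 133.9918]]
```

View pics/t12.png

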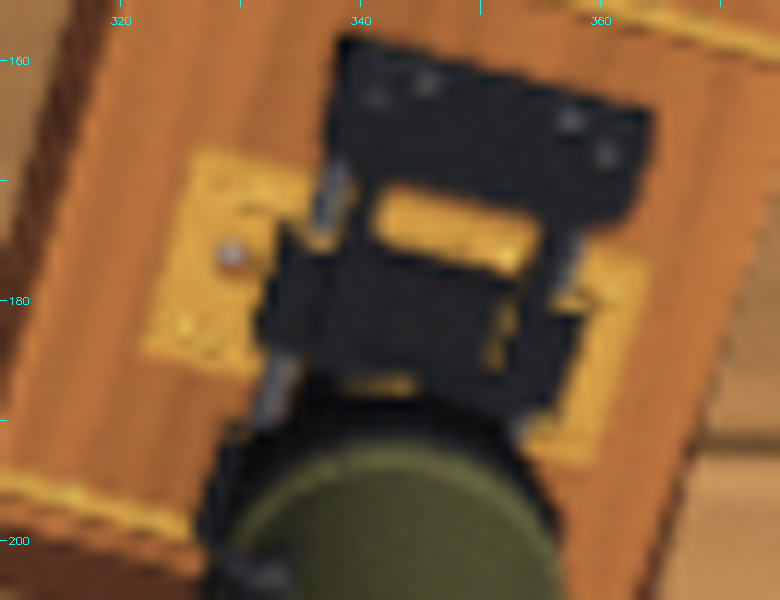

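View pics/s12.png

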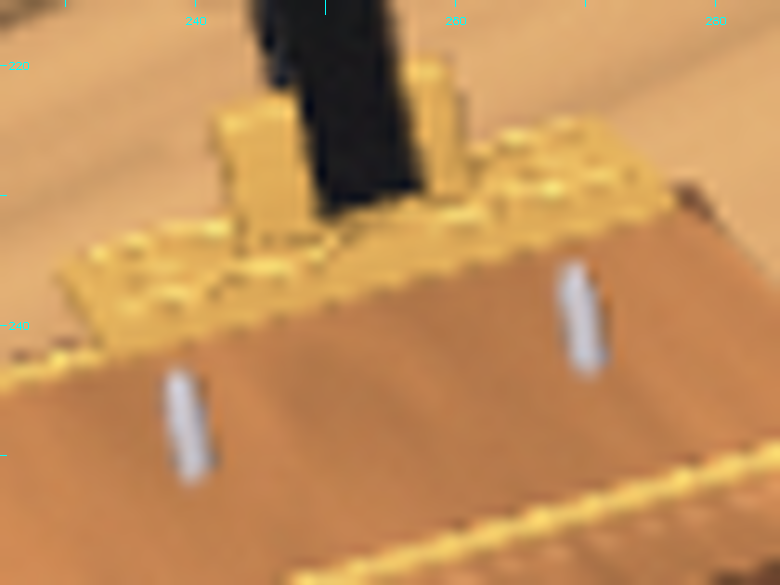

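>>> drive_tool --pt "0.07 -0.4 0 0 0 0 0" --pt "0 0 0.7 0 0 0 0" --pt "0 0 0.6 0 0 0 0" --pt "0 0 0 0 0 0 0" --pt "0 0 0 0 0 0 0" --pt "0 0 0 0 0 0 0"

```text
time_s: 26.82
tool_pos: [0.5832, -0.1498, 0.1685]
tool_rot: [150.0, -0.0, 76.3]
force: [-0.1, 0.8, -3.6]
grip_width: 0.0156
```

```bash
python3 -c "
from st import *
o,Rt,Rs=state()
r=env.read_camera('wrist');np.savez('w5.npz',**r);crop(r['img'],255,130,325,190,10,'pics/w5.png')
crop(T['img'],310,155,375,205,12,'pics/t13.png');crop(S['img'],225,215,285,260,13,'pics/s13.png')
p=o['tool_pos'];P=lambda x,y,z: p+Rt.apply([y/1000,x/1000,.0827-z/1000])
for z in (0,6): print('hole',proj(r,P(0,43,z)))
"
```

```text
26.9167 [ 0.5833 -0.1499  0.1688] [149.9791   0.0047  76.2755] F [-0.5943  0.0538 -3.3949] w 0.0152757133825094
turn needed (tool, deg) [ 0.0209  0.0163 -0.0189] mount in seat frame mm [-3.6069 -0.035  27.093 ] -> tool shift cm to seat xy [0.0044 0.3597 2.7094]
hole [[286.4189 169.0068]]
hole [[286.4436 171.483 ]]
```

View pics/w5.png

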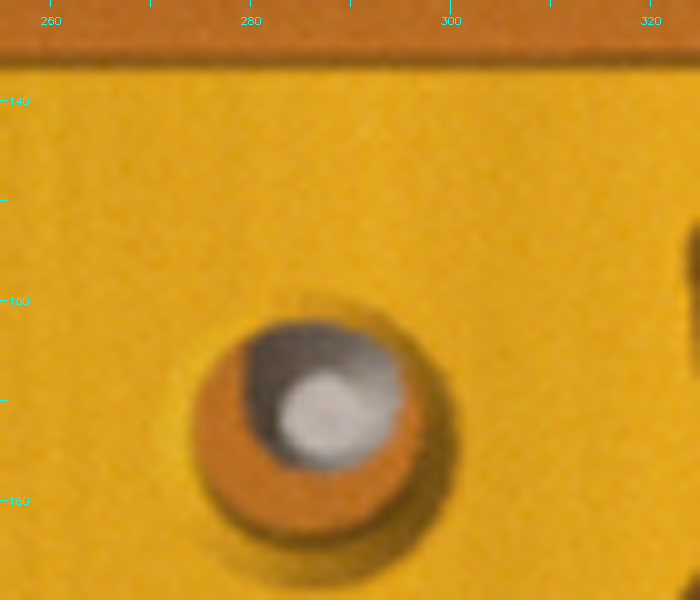

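View pics/s13.png

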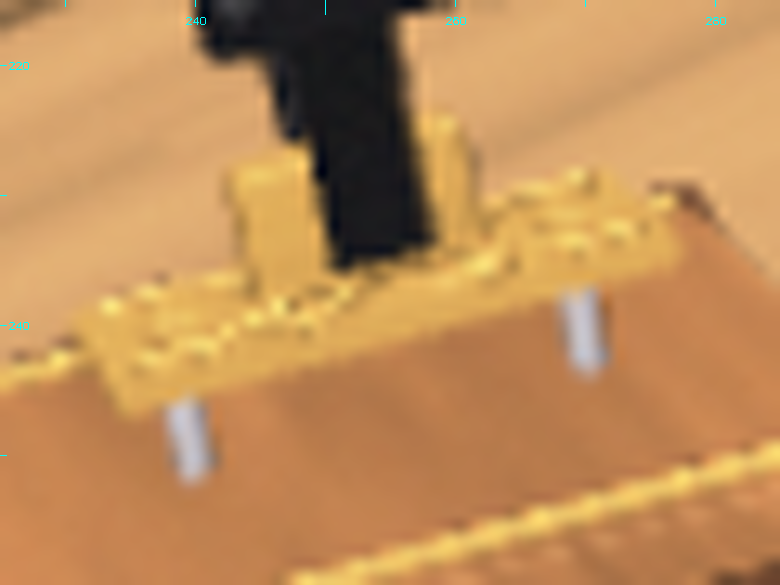

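>>> drive_tool --pt "0 0.08 0 0 0 0 0" --pt "0 0 0.4 0 0 0 0" --pt "0 0 0.4 0 0 0 0" --pt "0 0 0.2 0 0 0 0" --pt "0 0 0 0 0 0 0" --pt "0 0 0 0 0 0 0"

```text
time_s: 27.47
tool_pos: [0.5886, -0.1511, 0.1598]
tool_rot: [150.0, -0.0, 76.3]
force: [0.7, -0.3, -3.4]
grip_width: 0.0157
```

```bash
python3 -c "
from st import *
o,Rt,Rs=state()
r=env.read_camera('wrist');crop(r['img'],255,130,325,190,10,'pics/w6.png')
crop(S['img'],225,215,285,260,13,'pics/s14.png')
"
```

```text
27.5667 [ 0.5888 -0.1512  0.1602] [150.0021  -0.      76.2779] F [-0.5788  0.0384 -4.249 ] w 0.0157025594537074
turn needed (tool, deg) [-0.0021  0.011  -0.0192] mount in seat frame mm [-3.0406 -0.0233 16.884 ] -> tool shift cm to seat xy [0.0028 0.3041 1.6884]
```

View pics/w6.png

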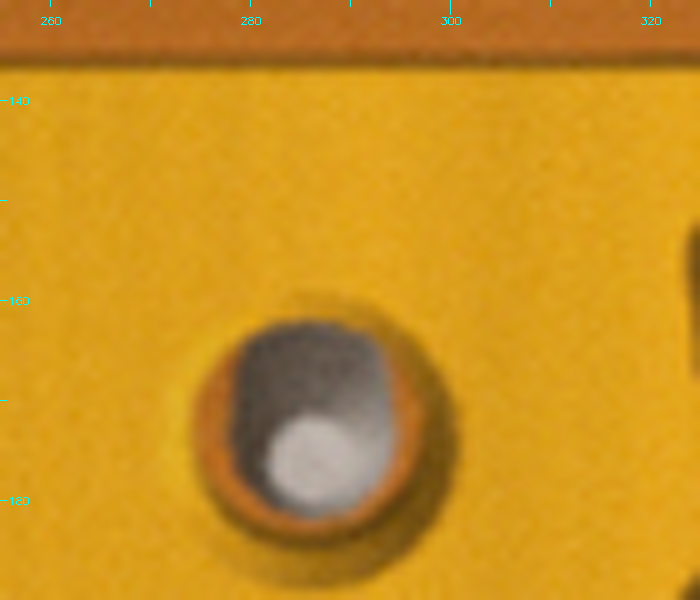

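View pics/s14.png

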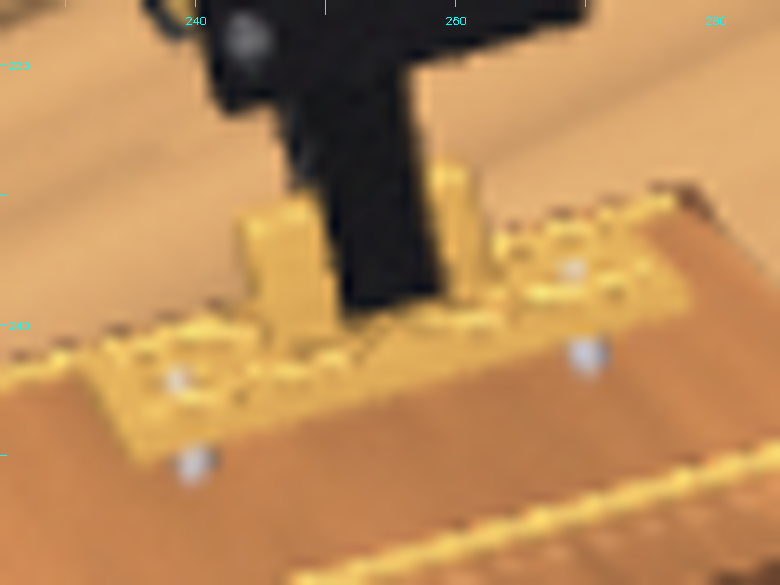

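>>> drive_tool --pt "-0.04 0 0.2 0 0 0 0" --pt "0 0 0.4 0 0 0 0" --pt "0 0 0.4 0 0 0 0" --pt "0 0 0.3 0 0 0 0" --pt "0 0 0.2 0 0 0 0" --pt "0 0 0 0 0 0 0" --pt "0 0 0 0 0 0 0"

```text
time_s: 28.2
tool_pos: [0.5958, -0.1534, 0.1469]
tool_rot: [150.0, 0.0, 76.3]
force: [-1.5, 0.4, -3.6]
grip_width: 0.0157
```

```bash
python3 -c "
from st import *
o,Rt,Rs=state()
r=env.read_camera('wrist');crop(r['img'],255,130,325,190,10,'pics/w7.png')
crop(S['img'],225,215,285,260,13,'pics/s15.png')
"
```

```text
28.3 [ 0.5958 -0.1534  0.147 ] [150.0216   0.0005  76.271 ] F [-0.698   0.1605 -3.3707] w 0.01594314803452792
turn needed (tool, deg) [-0.0216  0.015  -0.0249] mount in seat frame mm [-3.2796 -0.4958  1.7829] -> tool shift cm to seat xy [0.0498 0.328  0.1782]
```

View pics/w7.png

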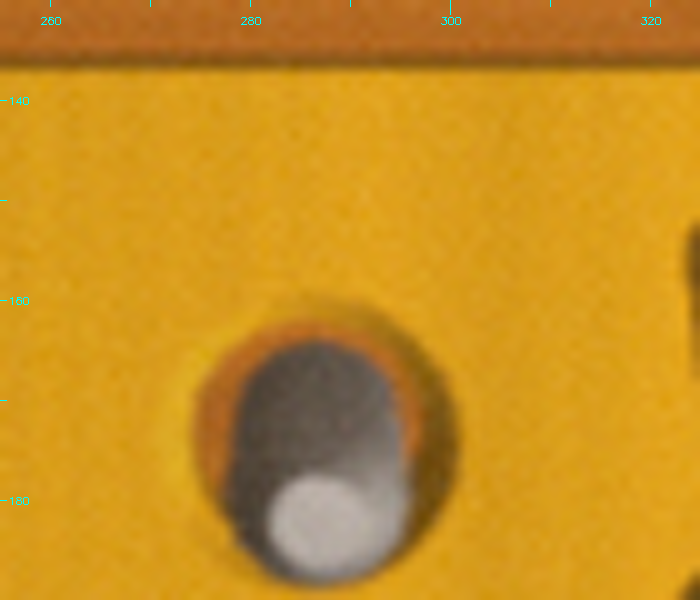

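View pics/s15.png

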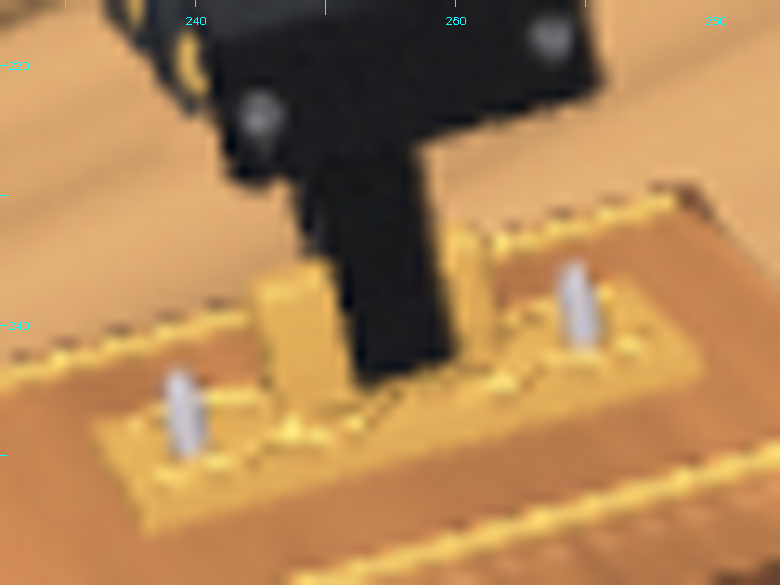

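>>> drive_tool --pt "0 0 0.1 0 0 0 0" --pt "0 0 0.1 0 0 0 0" --pt "0 0 0.05 0 0 0 0" --pt "0 0 0 0 0 0 0" --pt "0 0 0 0 0 0 0"

```text
time_s: 28.77
tool_pos: [0.5964, -0.1533, 0.1468]
tool_rot: [150.1, 0.1, 76.3]
force: [-22.2, 6.3, 20.7]
grip_width: 0.0154
```

>>> drive_tool --pt "0 0 -0.1 0 0 0 0" --pt "0 0 -0.05 0 0 0 0" --pt "0 0 0 0 0 0 0"

```text
time_s: 29.02
tool_pos: [0.5963, -0.1533, 0.1468]
tool_rot: [150.0, 0.0, 76.3]
force: [-9.0, 2.4, 4.7]
grip_width: 0.0159
```

```bash
python3 -c "
from st import *
o,Rt,Rs=state()
crop(S['img'],225,215,285,260,13,'pics/s16.png')
"
```

```text
29.1167 [ 0.5963 -0.1533  0.1468] [150.013    0.0343  76.2756] F [-9.3268  2.6446  6.3374] w 0.01554492378012276
turn needed (tool, deg) [-0.013   0.0419 -0.004 ] mount in seat frame mm [-2.9754 -0.3818  1.3896] -> tool shift cm to seat xy [0.0383 0.2976 0.1389]
```

View pics/s16.png

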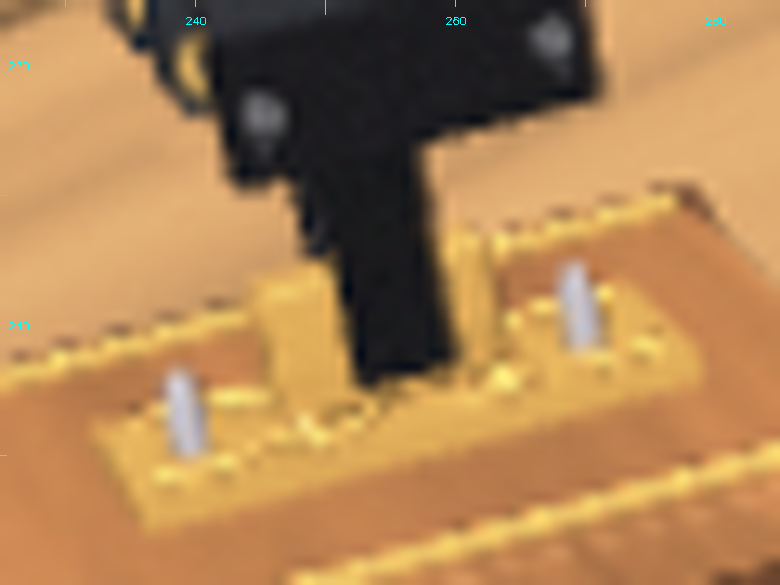

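>>> drive_tool --pt "0 0 -0.05 0 0 0 0" --pt "0 0 0 0 0 0 1" --pt "0 0 0 0 0 0 1" --pt "0 0 0 0 0 0 1" --pt "0 0 0 0 0 0 1" --pt "0 0 0 0 0 0 1" --pt "0 0 0 0 0 0 1" --pt "0 0 0 0 0 0 1" --pt "0 0 0 0 0 0 1" --pt "0 0 0 0 0 0 1" --pt "0 0 0 0 0 0 1"

```text
time_s: 30.03
tool_pos: [0.5961, -0.1535, 0.1468]
tool_rot: [150.0, 0.0, 76.3]
force: [-0.3, 0.3, -0.2]
grip_width: 0.0743
```

```bash
python3 -c "
from st import *
state()
r=env.read_camera('wrist');crop(r['img'],150,80,420,300,3,'pics/w8.png')
"
```

```text
30.1333 [ 0.5962 -0.1535  0.1468] [149.9982   0.006   76.273 ] F [ 0.1307 -0.1025  0.172 ] w 0.0815969928254258
turn needed (tool, deg) [ 0.0018  0.0187 -0.0203] mount in seat frame mm [-3.0434 -0.5065  1.427 ] -> tool shift cm to seat xy [0.0508 0.3043 0.1427]
```

View pics/w8.png

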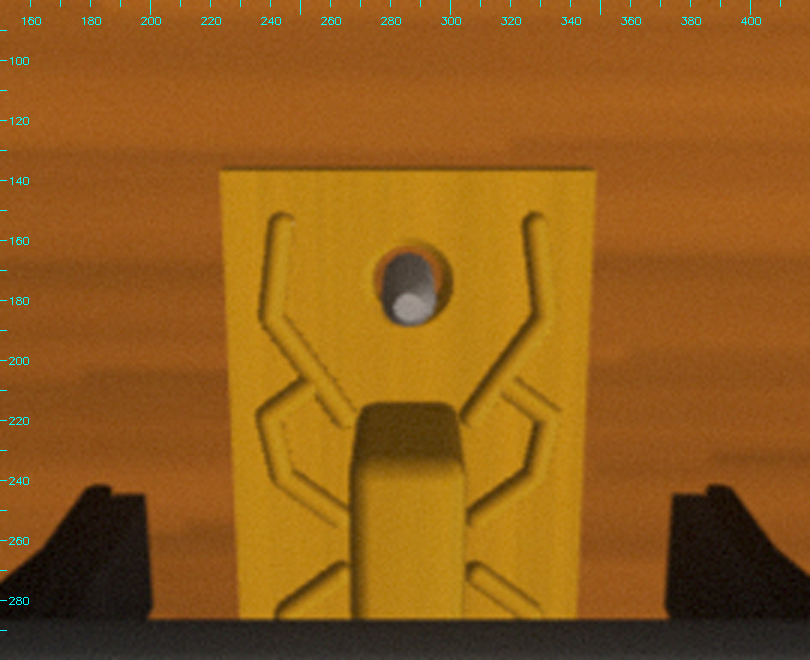

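Released and seated. Retreating along the tool axis.

>>> drive_tool --pt "0 0 -1 0 0 0 1" --pt "0 0 -2 0 0 0 1" --pt "0 0 -3 0 0 0 1" --pt "0 0 -3 0 0 0 1" --pt "0 0 -3 0 0 0 1" --pt "0 -2 -3 0 0 0 1" --pt "0 -3 -2 0 0 0 1" --pt "0 -3 0 0 0 0 1" --pt "0 0 0 0 0 0 1" --pt "0 0 0 0 0 0 1" --pt "0 0 0 0 0 0 1" --pt "0 0 0 0 0 0 1"

```text
time_s: 31.18
tool_pos: [0.4843, -0.127, 0.2613]
tool_rot: [150.0, 0.5, 76.2]
force: [-0.3, -0.9, 0.4]
grip_width: 0.0872
```

```bash
python3 -c "
from st import *
state()
cv2.imwrite('pics/top17.png',T['img']);cv2.imwrite('pics/scene17.png',S['img'])
crop(S['img'],205,210,315,300,7,'pics/s17.png')
r=env.read_camera('wrist');crop(r['img'],0,0,560,420,1,'pics/w9.png')
"
```

```text
31.2833 [ 0.484  -0.1277  0.2611] [150.0051   0.4848  76.0695] F [-0.2554 -0.5376 -0.3895] w 0.08688748817304759
turn needed (tool, deg) [-0.0061  0.5352  0.0428] mount in seat frame mm [-45.5447  -2.7213 157.9505] -> tool shift cm to seat xy [ 0.4162  4.5564 15.7914]
```

View pics/s17.png

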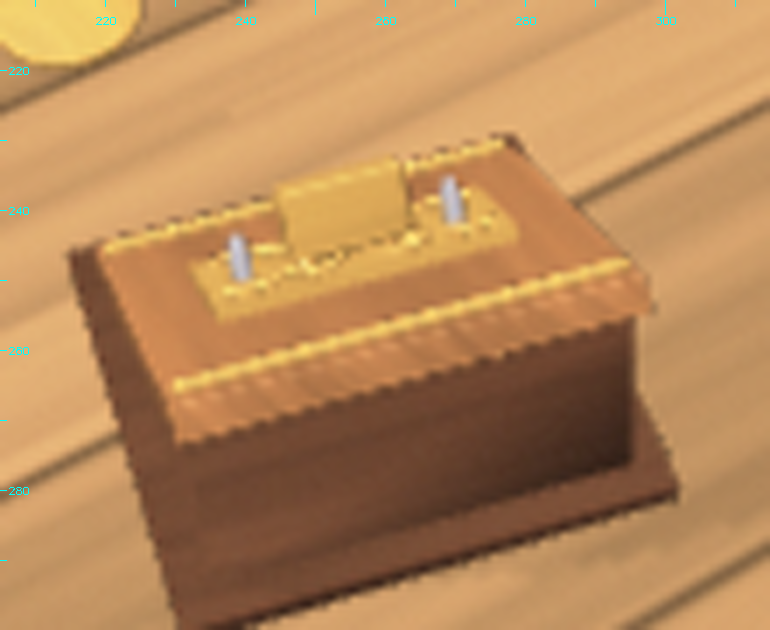

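View pics/scene17.png

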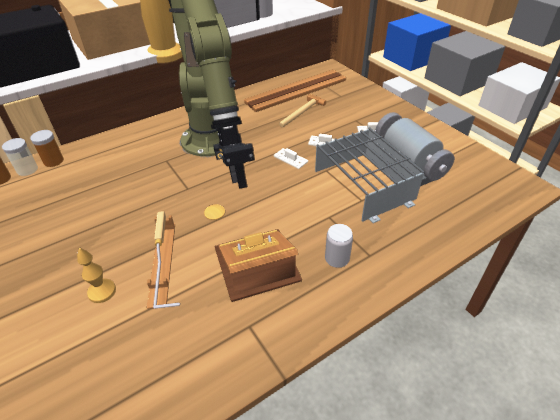

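View pics/top17.png

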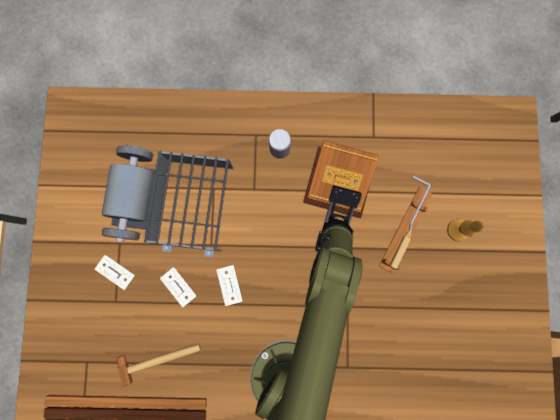

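```bash
python3 -c "
from cell import env
print(env.sign_off())"
```

```text
the job is handed in; nothing more can be done
None
```

I drew the mount out from under the guard with the hooked rod, hooking behind its rib, until its centre was about 14 cm in front of the mouth. I then laid the rod back on its rest, fitted the mount onto both studs, let go and backed away. I handed the job in at about 31 s; no verdict was reported.

**Final pictures:** the mount lies flat on the slope with both studs showing through its holes. The rod is between its cheeks with its hook corner back at the starting pixel. The finial, tin and rosette look unmoved. The tool force after release was about zero.

**Disagreements:**
- My first fix on the studs, from the top and scene cameras, was about 3–4 mm off up the slope compared with the wrist camera. I corrected it by looking through the mount's hole before lowering.
- Pressing the mount home gave about 31 N for a moment. I eased off before opening the gripper.
- At release my nominal seat height was 1.4 mm off from where contact actually stopped the mount. I took contact, not the height, as proof that it was home.

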